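Load the gear indexing table

ROBOT

A 7-joint arm with a two-finger parallel gripper is mounted at the origin on the work surface. World frame = base frame: x ahead of the robot, y to its left, z up, the work surface at z = 0. Lengths are in m, angles in rad, forces in N, time in s.
With the tool pointing down it reaches from about 0.425 to 1.025 m from the base axis. Payload 9.4 kg.
Tool frame: the origin (TCP) lies at the centre of the arm's flange, where the gripper is bolted on; the fingertips stand ctrl.nose_length ahead of it and the grasp point (between the pads) lies 167 mm ahead of it (ctrl.nose_length is the distance from the TCP to the fingertips, in m); z points along the fingers, y is the direction in which the jaws open and shut (so a half turn about z gives the same grasp; the last joint's range is limited). The gripper opens to 93 mm and grips with 3 to 60 N. Pads are 15 mm wide; open, the fingers measure 128 mm over their backs; the gripper's body (75 mm by 188 mm) begins 65 mm behind the grasp point.
Start: joints at [-1.319, 0.599, -0.003, 1.599, 0.002, 0.943, -0.08], TCP at [0.234, 0.686, 0.405] pointing down, gripper open.
Joint ranges: [-2.57, 2.57], [-0.35, 1.97], [-1.29, 1.29], [0.11, 2.56], [-1.05, 4.19], [0.11, 1.86], [-2.63, 2.63]. Speed limits (rad/s): [2.22, 2.22, 3.01, 3.01, 3.14, 3.14, 3.14].

INTERFACE

Orientations are given as [roll, pitch, yaw] about the fixed x, y, z axes, in that order (R = Rz(yaw) Ry(pitch) Rx(roll)).
In Python, from plant import telemetry, vision, job_done, ctrl gives the robot as it stands. The module is installed in compiled form; this text tells all that it offers.
- The arm moves only by the tool step_arm, never from a script. Its argument "motion" is a list of rows, each a list of 5 numbers: the opening in per cent of the stroke, from 0 (shut) to 100 (fully open), then the shift along the tool's x, y, z in mm, then the turn about the tool's z in rad. In form: [[fingers, dx, dy, dz, turn], ...]. A call has 1 to 20 rows; each row is the pose to reach, as a shift and turn from the pose measured when the call began, along the tool's axes at that moment; what a row does not reach only later rows make up. A row lasts 1/10 s, in which the tool goes at most 50 mm and 8.59 degrees, less where a joint would pass 70% of its speed; a pose out of reach is approached as far as the arm can. A call with a gripper value outside its range is refused whole. The fingers move at their own pace and stop on an object; "newtons" is the grip in N (left out, the last holds). Time passes only in rows, so rows that repeat a pose let the fingers close. It gives the time, the measured TCP pose, the force and the opening at its end, in the units of the state.
- telemetry.observe(): the state, without advancing time (a new reading comes with each control period).
- vision.capture(name): name is "side" or "top"; returns the picture (420x560x3 uint8, red, green, blue); there is no depth.
- vision.camera_info(name): a dict with "vfov" (degrees; the focal length in pixels is half the picture's height over the tangent of half this angle, whatever the lens; pixels are square), "cx", "cy" (the principal point, pixels), "k1" (the pictures are not rectified: a ray, as slopes to the right and down, at radius r is drawn at 1 + k1 r^2 times it, then the intrinsics apply), "R" (3x3) and "t" (3): a world point X has camera coordinates R X + t. Camera axes: x right, y down, z forward; pixel columns grow to the right and rows downward; lengths in m; the calibration is good to about 2 mm. A picture is of the moment at which its call begins. camera_info takes no time and is no camera call.
- job_done(): hands the job in, once; it reports no verdict.
The state is a dict: "clock": time; "q": joint angles; "qvel": joint speeds; "effort": joint torques, N m; "ee_pos": TCP position; "eef_rot": TCP orientation; "ft_force": force on the tool from outside, world axes, zero at the start; "moment": the same for the moment, N m; "finger_gap": finger opening in m.
Only numpy, scipy, OpenCV 4.12 (cv2) and the standard library are available. Lean on these libraries where they do the work, as an engineer would, in place of code of your own. Each camera call takes 0.05 s, during which the arm holds its last target.

TASK

First take the sheet-metal cover off the indexing table and hang it astride the rail. Then put every gear lying on the mat on a shaft of its own, hub up: load only the shaft that stands at the loading place by the pointer, turning and pressing the gear until it drops over the keys fully home on the table, and after each gear, the last one too, take the turntable by a handle pin and index it one position on to an empty shaft, without touching the gears already loaded. Leave the table resting in its detent with an empty shaft at the loading place, and do not disturb the brush, the spanner or the jar.

Things in the scene. Friction and masses are not known exactly. Their poses are not given: they have to be found in the camera images.
- fixture: Green round base of the indexing table, 260 mm diameter at the foot, fixed to the work surface, 55 mm tall; origin under its centre. The loading place is on its -x side, marked by a narrow steel pointer on the rim (pointer top 72 mm above the work surface, 128 mm from the centre)
- load (a point): The loading place: the point 75 mm from the centre of the base towards the pointer, 70 mm above the work surface, level with the turntable's upper face; the axis of a shaft at the loading place passes through it
- gear1: Steel gear, 0.2 to 0.45 kg: toothed flange 66 mm in diameter, 10 mm thick, and above it a square hub 34 x 34 mm, top 42 mm above the underside; origin at the centre of the underside, z up the bore, x and y square to the hub's flats. The bore has four keyways along +-x and +-y, 7.6 mm wide, out to 14 mm from the axis; 18 mm round passage between. Lies flat, hub up, on the mat. May be absent
- gear2: Another gear just like gear1; may be absent. A gear set on a shaft rests on top of the keys, 26 mm above the turntable, until its keyways are turned onto the keys (to about 3 degrees); then it slides down, and when home its underside lies on the turntable
- gear3: Another gear just like gear1; may be absent
- mat: Black rubber mat 340 x 210 x 4 mm, fixed, on which the gears lie at first; origin under its centre, upper face 4 mm above the work surface
- cover: Sheet-metal cover, 0.25 kg, an upside-down U: two walls (80 mm along y, 62 mm high, 44 mm apart inside along x) under a flat roof 50 x 80 x 3 mm, on its middle an upright grip tab 10 mm thick (x), 40 mm long (y), 30 mm high, top 95 mm above the feet. Origin midway between the feet. At first it stands on the turntable astride the shaft at the loading place
- cover_roof (a point): Centre of the underside of the cover's roof, 62 mm above the feet
- rail: Fixed steel rail: a horizontal round bar 14 mm thick and 240 mm long along its y axis, on two posts at its ends; bar's axis 160 mm above the work surface; origin on the work surface below the bar's middle
- shaft1 (a point): One of four alike shafts in the turntable, upright, steel: a round core of 16 mm diameter, 41 mm tall (top 5 mm tapered to 9 mm diameter), with four keys 6 mm wide at 90 degrees that reach 13 mm out from the axis and 26 mm up; this point lies on its axis at the turntable's upper face, z along the shaft, the keys lie along its +-x and +-y
- pin1 (a point): Centre of the top of an upright round steel handle pin, 14 mm in diameter, 60 mm tall above the turntable, 104 mm from its axis, halfway between shaft1 and shaft2; its axes turn with the turntable
- shaft2 (a point): Another shaft just like shaft1, 90 degrees further round the turntable (anticlockwise seen from above)
- pin2 (a point): Top of another pin just like pin1, 90 degrees further round than pin1. The turntable (236 mm diameter, upper face 70 mm up) turns endlessly either way about the vertical axis through the fixture's origin, with detents every 90 degrees, at each of which one shaft is at the loading place; 6 to 8 N sideways on a pin carries it over, and from beyond halfway it pulls itself into the next detent
- shaft3 (a point): Another shaft just like shaft1, 180 degrees further round the turntable (anticlockwise seen from above)
- pin3 (a point): Top of another pin just like pin1, 90 degrees further round than pin2
- shaft4 (a point): Another shaft just like shaft1, 270 degrees further round the turntable (anticlockwise seen from above)
- pin4 (a point): Top of another pin just like pin1, 90 degrees further round than pin3
- brush: Brush with a red handle, about 200 mm long, lying on the work surface beyond the fixture; leave alone
- spanner: Spanner lying on the work surface beyond the fixture; leave alone
- oil_jar: White jar 60 mm in diameter, 100 mm tall, with black lid; leave alone

How it is judged:
On the way, in this order (a step that is already met when the one before it is completed fails the run):
1. the cover hangs on the rail, let go (x of cover_roof in the frame of rail between -0.03 and 0.03 m and y of cover_roof in the frame of rail between -0.08 and 0.08 m and z of cover_roof in the frame of rail between 0.14 and 0.176 m and angle between cover's own z axis and vertical below 0.8 rad and angle between the y axis of cover and the y axis of rail, either way round below 0.5 rad and contact force between the fingers and cover below 0.1 N), for 0.3 s.
2. a gear is fully home on the shaft at the loading place (((angle between gear1's own z axis and vertical below 0.06 rad and ((horizontal distance between gear1 and shaft1 below 0.004 m and z of gear1 in the frame of shaft1 below 0.003 m) or (horizontal distance between gear1 and shaft2 below 0.004 m and z of gear1 in the frame of shaft2 below 0.003 m) or (horizontal distance between gear1 and shaft3 below 0.004 m and z of gear1 in the frame of shaft3 below 0.003 m) or (horizontal distance between gear1 and shaft4 below 0.004 m and z of gear1 in the frame of shaft4 below 0.003 m)) and horizontal distance between gear1 and load below 0.02 m) or (angle between gear2's own z axis and vertical below 0.06 rad and ((horizontal distance between gear2 and shaft1 below 0.004 m and z of gear2 in the frame of shaft1 below 0.003 m) or (horizontal distance between gear2 and shaft2 below 0.004 m and z of gear2 in the frame of shaft2 below 0.003 m) or (horizontal distance between gear2 and shaft3 below 0.004 m and z of gear2 in the frame of shaft3 below 0.003 m) or (horizontal distance between gear2 and shaft4 below 0.004 m and z of gear2 in the frame of shaft4 below 0.003 m)) and horizontal distance between gear2 and load below 0.02 m) or (angle between gear3's own z axis and vertical below 0.06 rad and ((horizontal distance between gear3 and shaft1 below 0.004 m and z of gear3 in the frame of shaft1 below 0.003 m) or (horizontal distance between gear3 and shaft2 below 0.004 m and z of gear3 in the frame of shaft2 below 0.003 m) or (horizontal distance between gear3 and shaft3 below 0.004 m and z of gear3 in the frame of shaft3 below 0.003 m) or (horizontal distance between gear3 and shaft4 below 0.004 m and z of gear3 in the frame of shaft4 below 0.003 m)) and horizontal distance between gear3 and load below 0.02 m))), for 0.2 s.
3. the table has been indexed on, with the gear home ((angle between the x axis of pin1 and the x axis of fixture, either way round below 0.09 rad or angle between the x axis of pin1 and the x axis of fixture, either way round above 1.4808 rad) and ((angle between gear1's own z axis and vertical below 0.06 rad and ((horizontal distance between gear1 and shaft1 below 0.004 m and z of gear1 in the frame of shaft1 below 0.003 m) or (horizontal distance between gear1 and shaft2 below 0.004 m and z of gear1 in the frame of shaft2 below 0.003 m) or (horizontal distance between gear1 and shaft3 below 0.004 m and z of gear1 in the frame of shaft3 below 0.003 m) or (horizontal distance between gear1 and shaft4 below 0.004 m and z of gear1 in the frame of shaft4 below 0.003 m)) and horizontal distance between gear1 and load above 0.09 m) or (angle between gear2's own z axis and vertical below 0.06 rad and ((horizontal distance between gear2 and shaft1 below 0.004 m and z of gear2 in the frame of shaft1 below 0.003 m) or (horizontal distance between gear2 and shaft2 below 0.004 m and z of gear2 in the frame of shaft2 below 0.003 m) or (horizontal distance between gear2 and shaft3 below 0.004 m and z of gear2 in the frame of shaft3 below 0.003 m) or (horizontal distance between gear2 and shaft4 below 0.004 m and z of gear2 in the frame of shaft4 below 0.003 m)) and horizontal distance between gear2 and load above 0.09 m) or (angle between gear3's own z axis and vertical below 0.06 rad and ((horizontal distance between gear3 and shaft1 below 0.004 m and z of gear3 in the frame of shaft1 below 0.003 m) or (horizontal distance between gear3 and shaft2 below 0.004 m and z of gear3 in the frame of shaft2 below 0.003 m) or (horizontal distance between gear3 and shaft3 below 0.004 m and z of gear3 in the frame of shaft3 below 0.003 m) or (horizontal distance between gear3 and shaft4 below 0.004 m and z of gear3 in the frame of shaft4 below 0.003 m)) and horizontal distance between gear3 and load above 0.09 m))), for 0.2 s.
At the end, for the whole second after the job is handed in: Cover astride the rail (roof on the bar, within 80 mm of its middle, tilt under 0.8 rad); every gear upright, within 4 mm of a shaft axis, underside within 3 mm of the turntable; turntable within 0.09 rad of a detent; no gear at the loading place (x of cover_roof in the frame of rail between -0.03 and 0.03 m and y of cover_roof in the frame of rail between -0.08 and 0.08 m and z of cover_roof in the frame of rail between 0.14 and 0.176 m and angle between cover's own z axis and vertical below 0.8 rad and angle between the y axis of cover and the y axis of rail, either way round below 0.5 rad and (angle between the x axis of pin1 and the x axis of fixture, either way round below 0.09 rad or angle between the x axis of pin1 and the x axis of fixture, either way round above 1.4808 rad) and angle between each of gear1, gear2, gear3's own z axis and vertical below 0.06 rad and ((horizontal distance between gear1 and shaft1 below 0.004 m and z of gear1 in the frame of shaft1 below 0.003 m) or (horizontal distance between gear1 and shaft2 below 0.004 m and z of gear1 in the frame of shaft2 below 0.003 m) or (horizontal distance between gear1 and shaft3 below 0.004 m and z of gear1 in the frame of shaft3 below 0.003 m) or (horizontal distance between gear1 and shaft4 below 0.004 m and z of gear1 in the frame of shaft4 below 0.003 m)) and horizontal distance between each of gear1, gear2, gear3 and load above 0.09 m and ((horizontal distance between gear2 and shaft1 below 0.004 m and z of gear2 in the frame of shaft1 below 0.003 m) or (horizontal distance between gear2 and shaft2 below 0.004 m and z of gear2 in the frame of shaft2 below 0.003 m) or (horizontal distance between gear2 and shaft3 below 0.004 m and z of gear2 in the frame of shaft3 below 0.003 m) or (horizontal distance between gear2 and shaft4 below 0.004 m and z of gear2 in the frame of shaft4 below 0.003 m)) and ((horizontal distance between gear3 and shaft1 below 0.004 m and z of gear3 in the frame of shaft1 below 0.003 m) or (horizontal distance between gear3 and shaft2 below 0.004 m and z of gear3 in the frame of shaft2 below 0.003 m) or (horizontal distance between gear3 and shaft3 below 0.004 m and z of gear3 in the frame of shaft3 below 0.003 m) or (horizontal distance between gear3 and shaft4 below 0.004 m and z of gear3 in the frame of shaft4 below 0.003 m))); the robot touches nothing.
It fails at once if a gear is handled on a shaft away from the loading place ((contact force between the fingers and gear1 above 1 N and horizontal distance between gear1 and shaft1 below 0.006 m and z of gear1 in the frame of shaft1 below 0.02 m and horizontal distance between gear1 and load above 0.04 m) or (contact force between the fingers and gear1 above 1 N and horizontal distance between gear1 and shaft2 below 0.006 m and z of gear1 in the frame of shaft2 below 0.02 m and horizontal distance between gear1 and load above 0.04 m) or (contact force between the fingers and gear1 above 1 N and horizontal distance between gear1 and shaft3 below 0.006 m and z of gear1 in the frame of shaft3 below 0.02 m and horizontal distance between gear1 and load above 0.04 m) or (contact force between the fingers and gear1 above 1 N and horizontal distance between gear1 and shaft4 below 0.006 m and z of gear1 in the frame of shaft4 below 0.02 m and horizontal distance between gear1 and load above 0.04 m) or (contact force between the fingers and gear2 above 1 N and horizontal distance between gear2 and shaft1 below 0.006 m and z of gear2 in the frame of shaft1 below 0.02 m and horizontal distance between gear2 and load above 0.04 m) or (contact force between the fingers and gear2 above 1 N and horizontal distance between gear2 and shaft2 below 0.006 m and z of gear2 in the frame of shaft2 below 0.02 m and horizontal distance between gear2 and load above 0.04 m) or (contact force between the fingers and gear2 above 1 N and horizontal distance between gear2 and shaft3 below 0.006 m and z of gear2 in the frame of shaft3 below 0.02 m and horizontal distance between gear2 and load above 0.04 m) or (contact force between the fingers and gear2 above 1 N and horizontal distance between gear2 and shaft4 below 0.006 m and z of gear2 in the frame of shaft4 below 0.02 m and horizontal distance between gear2 and load above 0.04 m) or (contact force between the fingers and gear3 above 1 N and horizontal distance between gear3 and shaft1 below 0.006 m and z of gear3 in the frame of shaft1 below 0.02 m and horizontal distance between gear3 and load above 0.04 m) or (contact force between the fingers and gear3 above 1 N and horizontal distance between gear3 and shaft2 below 0.006 m and z of gear3 in the frame of shaft2 below 0.02 m and horizontal distance between gear3 and load above 0.04 m) or (contact force between the fingers and gear3 above 1 N and horizontal distance between gear3 and shaft3 below 0.006 m and z of gear3 in the frame of shaft3 below 0.02 m and horizontal distance between gear3 and load above 0.04 m) or (contact force between the fingers and gear3 above 1 N and horizontal distance between gear3 and shaft4 below 0.006 m and z of gear3 in the frame of shaft4 below 0.02 m and horizontal distance between gear3 and load above 0.04 m)).
It fails at once if brush, spanner or jar moved more than 30 mm (distance of any of brush, spanner, oil_jar from where it was at the start of the episode above 0.03 m).
Of gear1, gear2, gear3 only 2 to 3 are there at a start; the rules pass over those that are not, and their reading is None.
At some moment in a run one of gear1, gear2, gear3 may be knocked a few centimetres aside while the robot is not near it.
It also fails if it takes over 210 s, if anything falls off the work surface, if the arm or the gripper's body presses on something with over 40 N, if the wrist force passes 120 N, or if a joint passes its speed limit or range.

## Working session

There is one attempt and no reset: what is moved stays moved. The work goes in short steps, Python scripts to look and compute and a tool call to move; the robot and the scene stay as the last step left them, time stands still between calls to the robot, and variables do not carry over. Pictures are saved under pics/ and viewed, and the job is handed in when it is done.

Besides the shell and the picture viewer there is one more tool, called after ">>>" as a command line: name --pt "numbers of a row" for each row, then --argument value for the rest. step_arm: Moves the arm, as the interface text tells. Its arguments: {"type":"object","properties":{"motion":{"type":"array"},"newtons":{"type":"number"}},"required":["motion"]}

```bash
mkdir -p pics; python3 - <<'E'
from plant import telemetry, vision, ctrl
import cv2, json
s=telemetry.observe()
print({k:(v if not hasattr(v,'tolist') else v.tolist()) for k,v in s.items()}, ctrl.nose_length)
for n in ("side","top"):
    im=vision.capture(n); cv2.imwrite(f"pics/a_{n}.png",im[:,:,::-1]); print(n,vision.camera_info(n))
E
```

```text
{'clock': 0.0, 'q': [-1.318709114071309, 0.6001113146778075, -0.002536950790127598, 1.600123937799062, 0.001788190200355404, 0.9428655210676157, -0.07978986831004319], 'qvel': [0.00046056620956025075, 0.00026175924930565454, 0.001398622693260697, 0.0007433391755431859, 0.0016581410110095627, 0.00029773308236709633, -0.0006269245740863239], 'effort': [-0.0008614478610979859, -76.50645732879639, 1.4975016564130783, -25.2356618642807, -0.052313392516225576, 0.016996482736431062, 0.00015863087355683092], 'ee_pos': [0.23402934403844364, 0.6859812314024181, 0.40387192763259516], 'eef_rot': [-3.1400925918045846, 0.00013278283514561728, 2.81286202979889], 'ft_force': [-0.11050669761550432, -0.004962120530679133, -0.15254870175326746], 'moment': [0.0683389553740705, -0.01592532037240854, 0.026326231454549376], 'finger_gap': 0.09296242038235152} 0.1861
side {'vfov': 46.12353291562259, 'cx': 282.13727105579727, 'cy': 208.49589409745454, 'k1': 0.0042952958327707545, 'R': array([[-0.91920111, -0.39378213,  0.00222593],
       [-0.27947097,  0.64836275, -0.70818198],
       [ 0.27742619, -0.65158374, -0.70602644]]), 't': array([0.5497706 , 0.24972931, 0.95355309])}
top {'vfov': 43.46405113806879, 'cx': 282.61354685939693, 'cy': 210.77740444537343, 'k1': -0.15783837436537745, 'R': array([[ 0.00719516, -0.99987143,  0.01433047],
       [-0.99465022, -0.00863294, -0.10293892],
       [ 0.1030494 , -0.01351314, -0.99458444]]), 't': array([-0.02454671,  0.61367389,  1.4320688 ])}
```

View pics/a_side.png

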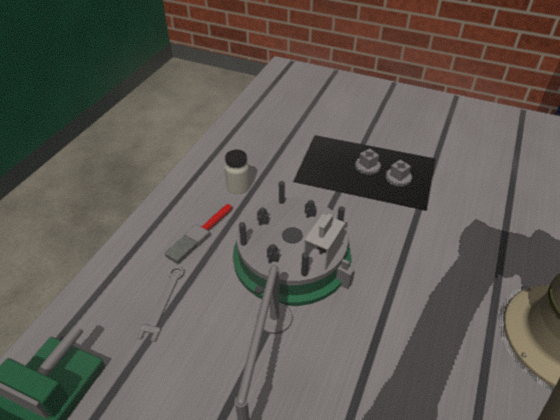

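View pics/a_top.png

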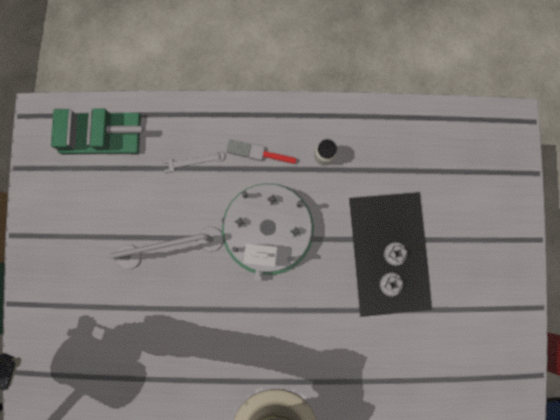

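The top view shows two gears on the mat, at about (396,254) and (391,285). The fixture is centred near (268,228), with the cover at (262,256) and the rail running from (112,255) to (210,237). The arm is out of view. Next I'll zoom in for measurement.

```bash
cat > h.py <<'E'
import numpy as np, cv2
from plant import vision, telemetry
def cam(n):
    c=vision.camera_info(n); f=210/np.tan(np.radians(c['vfov']/2))
    K=np.array([[f,0,c['cx']],[0,f,c['cy']],[0,0,1]]); return K,np.array([c['k1'],0,0,0.]),np.array(c['R']),np.array(c['t'])
def ray(n,p):
    K,d,R,t=cam(n); u=cv2.undistortPoints(np.array([[p]],float),K,d)[0,0]
    v=R.T@np.array([u[0],u[1],1]); return -R.T@t, v/np.linalg.norm(v)
def onz(n,p,z):
    o,v=ray(n,p); return o+v*(z-o[2])/v[2]
def proj(n,X):
    K,d,R,t=cam(n); return cv2.projectPoints(np.atleast_2d(np.array(X,float)),cv2.Rodrigues(R)[0],t,K,d)[0][:,0]
def tri(ps,pt):
    o1,v1=ray('side',ps);o2,v2=ray('top',pt)
    A=np.stack([v1,-v2],1);s=np.linalg.lstsq(A,o2-o1,rcond=None)[0]
    a=o1+s[0]*v1;b=o2+s[1]*v2; return (a+b)/2, np.linalg.norm(a-b)
def crop(im,box,k,name):
    x0,y0,x1,y1=box; c=cv2.resize(im[y0:y1,x0:x1],None,fx=k,fy=k,interpolation=cv2.INTER_CUBIC); cv2.imwrite('pics/'+name,c)
E
python3 - <<'E'
from h import *
s=cv2.imread('pics/a_side.png');t=cv2.imread('pics/a_top.png')
crop(s,(220,170,360,310),5,'a_s1.png'); crop(t,(210,170,330,290),5,'a_t1.png')
crop(s,(290,130,450,210),5,'a_s2.png'); crop(t,(340,185,440,325),4,'a_t2.png')
for n in('side','top'):
    K,d,R,tt=cam(n);print(n,(-R.T@tt).round(3),K[0,0])
E
```

```text
side [0.311 0.676 0.849] 493.24991590450634
top [0.463 0.    1.488] 526.8493133057016
```

View pics/a_s1.png

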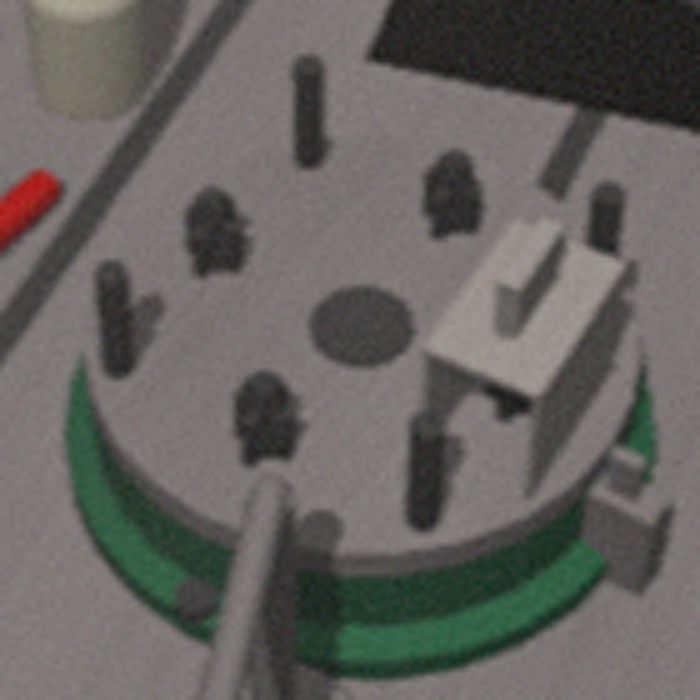

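View pics/a_t1.png

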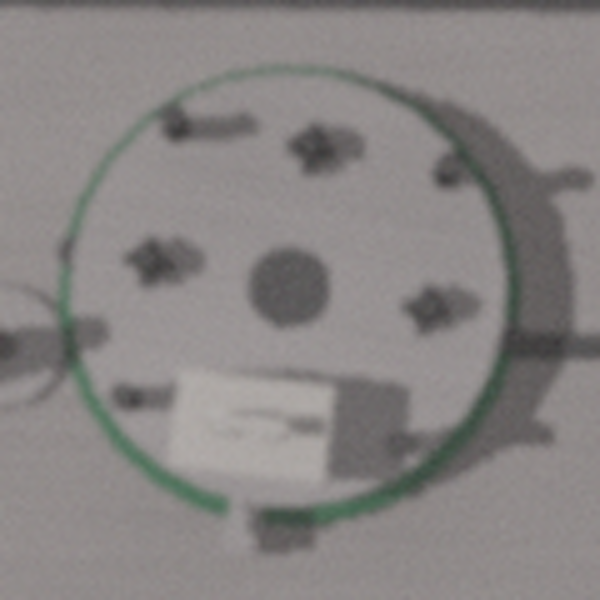

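View pics/a_s2.png

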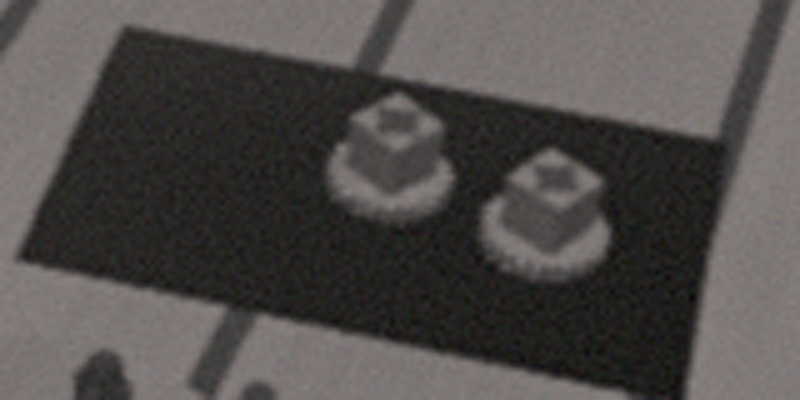

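View pics/a_t2.png

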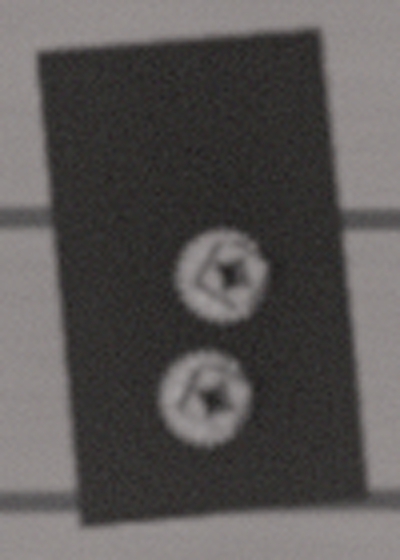

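The crops show:
- **Pins and shafts:** four pins and three free shafts. The fourth shaft is under the cover.
- **Cover tab:** side crop (530,265), top crop (270,425).
- **Pointer:** side crop (628,465).
- **Gear bores:** side crop (398,118) and (556,177), top crop (230,275) and (212,398).

I'll triangulate these.

```bash
python3 - <<'E'
from h import *
S1=lambda u,v:((u+.5)/5-.5+220,(v+.5)/5-.5+170)
T1=lambda u,v:((u+.5)/5-.5+210,(v+.5)/5-.5+170)
S2=lambda u,v:((u+.5)/5-.5+290,(v+.5)/5-.5+130)
T2=lambda u,v:((u+.5)/4-.5+340,(v+.5)/4-.5+185)
for n,a,b in [('pinA',S1(308,65),T1(447,172)),('pinB',S1(115,270),T1(173,117)),('pinC',S1(427,422),T1(128,397)),
 ('sh-y',S1(455,160),T1(430,308)),('sh+x',S1(212,198),T1(318,145)),('sh+y',S1(265,383),T1(152,260)),('hub',S1(361,325),T1(290,287)),
 ('gA',S2(398,119),T2(230,275)),('gB',S2(556,178),T2(212,398)),
 ('coverL',S1(428,350),T1(170,465)),('coverR',S1(632,263),T1(335,385))]:
    X,e=tri(a,b);print(n,X.round(4),round(e,4))
c=onz('top',T1(290,287),.07);print('hub onz',c, 'pointer',onz('top',T1(243,510),.072),onz('side',S1(628,465),.072))
# green ring: outer edge fit circle
t=cv2.imread('pics/a_top.png');h=cv2.cvtColor(t,cv2.COLOR_BGR2HSV)
m=((h[...,0]>40)&(h[...,0]<90)&(h[...,1]>70)).astype(np.uint8); m[:, :200]=0; m[:,340:]=0;m[:170]=0;m[290:]=0
p=np.argwhere(m)[:,::-1].astype(np.float32); print(len(p))
el=cv2.fitEllipse(p);print(el)
E
```

```text
pinA [ 0.6239 -0.06    0.1306] 0.0046
pinB [0.6495 0.082  0.1286] 0.0001
pinC [0.5052 0.1037 0.1258] 0.0028
sh-y [ 0.5532 -0.0529  0.1067] 0.0016
sh+x [0.6402 0.007  0.104 ] 0.0035
sh+y [0.5777 0.0937 0.1046] 0.0021
hub [0.5662 0.0212 0.0702] 0.0013
gA [ 0.497  -0.3355  0.0503] 0.0004
gB [ 0.4118 -0.3228  0.0488] 0.0013
coverL [0.4902 0.0863 0.153 ] 0.0447
coverR [ 0.4866 -0.008   0.1202] 0.0499
hub onz [0.56556226 0.02101789 0.07      ] pointer [0.44556823 0.04499856 0.072     ] [0.43878882 0.05035365 0.072     ]
12
((266.6510009765625, 237.27725219726562), (71.14598083496094, 82.23892211914062), 95.36064147949219)
```

```bash
python3 - <<'E'
from h import *
from scipy.optimize import least_squares
S1=lambda u,v:((u+.5)/5-.5+220,(v+.5)/5-.5+170)
T1=lambda u,v:((u+.5)/5-.5+210,(v+.5)/5-.5+170)
for n,a,b in [('+x+y',S1(428,350),T1(183,370)),('-x+y',S1(530,392),T1(166,464)),('-x-y',S1(635,263),T1(328,482))]:
    X,e=tri(a,b);print(n,X.round(4),round(e,4))
obs=[]
A=np.pi/4
for ang,r,z,a,b in [(-A,.104,.13,S1(308,65),T1(447,172)),(A,.104,.13,S1(115,270),T1(173,117)),(3*A,.104,.13,S1(427,422),T1(128,397)),
 (-2*A,.075,.107,S1(455,162),T1(430,308)),(0,.075,.107,S1(212,200),T1(318,145)),(2*A,.075,.107,S1(265,385),T1(152,260))]:
    obs.append((ang,r,z,a,b))
def f(p):
    out=[]
    for ang,r,z,a,b in obs:
        X=[p[0]+r*np.cos(p[2]+ang),p[1]+r*np.sin(p[2]+ang),z+(p[3] if r<.1 else p[4])]
        out+=[proj('side',X)[0]-a,proj('top',X)[0]-b]
    return np.ravel(out)
r=least_squares(f,[.565,.02,-.16,0,0]);p=r.x;print(p,r.fun.reshape(-1,4).round(1))
print('load',p[:2]-.075*np.array([np.cos(p[2]),np.sin(p[2])]))
E
python3 - <<'E'
import sys; sys.path.insert(0,'.')
import os; os.chdir('.')
from h import *
s=cv2.imread('pics/a_side.png');t=cv2.imread('pics/a_top.png')
crop(t,(240,235,290,275),14,'a_t3.png'); crop(s,(295,200,355,270),8,'a_s3.png')
crop(t,(100,220,230,280),6,'a_t4.png'); crop(s,(225,255,300,415),4,'a_s4.png')
E
```

```text
+x+y [0.5178 0.0747 0.1316] 0.0
-x+y [0.4713 0.083  0.1367] 0.0038
-x-y [ 0.4597 -0.0006  0.1322] 0.0027
[ 0.56556987  0.02074655 -0.16219837 -0.00220767 -0.00274006] [[ 0.7 -0.   1.1 -1.6]
 [-0.   0.2  0.2 -0.1]
 [ 0.6  0.2 -0.8 -0.4]
 [ 0.3  0.2  0.  -0.3]
 [ 0.8  0.  -0.8 -0.4]
 [ 0.3 -0.  -0.5 -0.4]]
load [0.49155427 0.03285815]
```

View pics/a_t3.png

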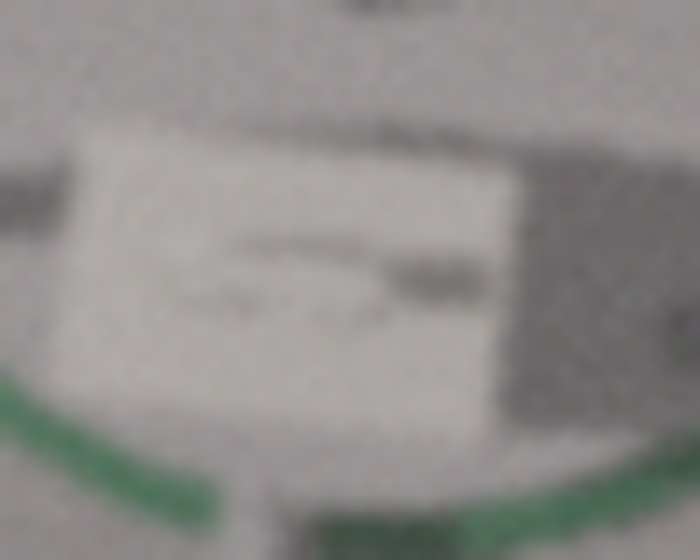

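View pics/a_s3.png

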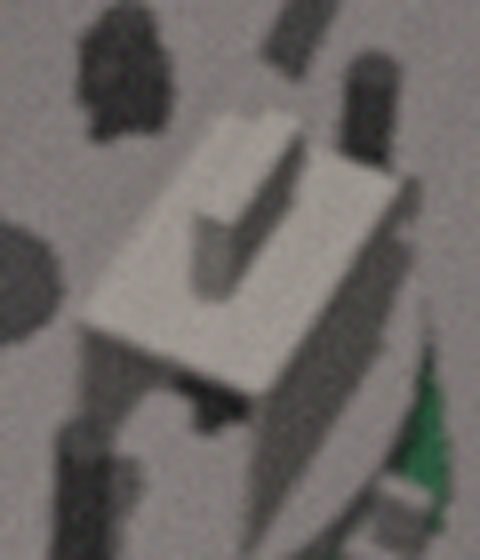

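View pics/a_t4.png

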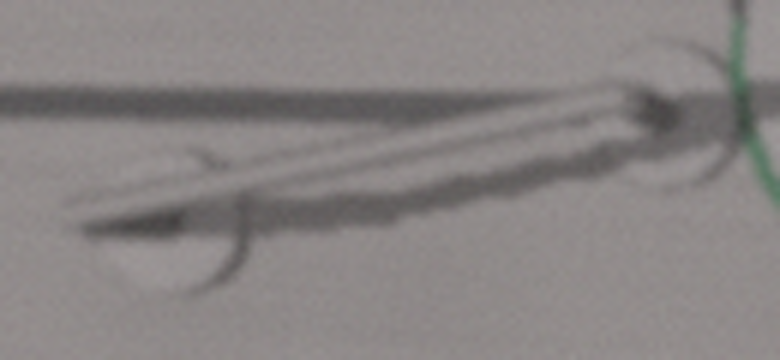

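View pics/a_s4.png

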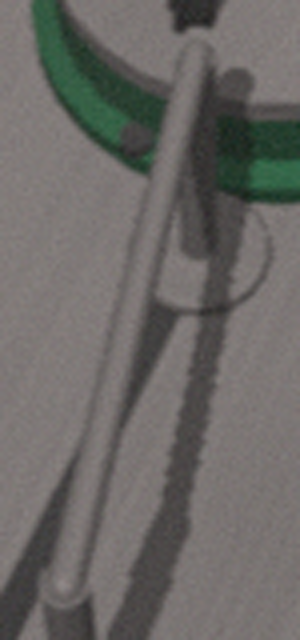

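```bash
python3 - <<'E'
from h import *
def C(k,x0,y0): return lambda u,v:((u+.5)/k-.5+x0,(v+.5)/k-.5+y0)
T3=C(14,240,235);S3=C(8,295,200);T4=C(6,100,220);S4=C(4,225,255)
q=[onz('top',T3(*p),.135) for p in [(75,125),(520,165),(490,440),(50,405)]]
print('roof top-view',np.mean(q,0).round(4),[a[:2].round(4) for a in q])
q2=[onz('side',S3(*p),.135) for p in [(82,318),(262,393),(412,180)]]
print('roof side',((q2[0]+q2[2])/2).round(4),[a[:2].round(4) for a in q2])
q3=[onz('side',S3(*p),.165) for p in [(190,210),(235,225),(303,120),(228,112)]];print('tab',np.mean(q3,0).round(4))
for n,a,b in [('railR',S4(200,38),T4(637,98)),('railL',S4(66,580),T4(72,218))]:
    X,e=tri(a,b);print(n,X.round(4),round(e,4),onz('top',b,.16).round(4),onz('side',a,.16).round(4))
E
```

```text
roof top-view [0.4893 0.0394 0.135 ] [array([0.518 , 0.0779]), array([ 0.5114, -0.0037]), array([0.4611, 0.0014]), array([0.4667, 0.0818])]
roof side [0.4883 0.0395 0.135 ] [array([0.5178, 0.0772]), array([0.47  , 0.0824]), array([0.4589, 0.0018])]
tab [0.4921 0.0422 0.165 ]
railR [0.5362 0.1758 0.1628] 0.0027 [0.5351 0.1758 0.16  ] [0.5384 0.1741 0.16  ]
railL [0.4822 0.4172 0.16  ] 0.002 [0.4812 0.4168 0.16  ] [0.4832 0.4175 0.16  ]
```

Fixture fit: centre (0.5656, 0.0207), yaw −0.162, loading place (0.4916, 0.0329). The cover roof is at (0.489, 0.0395) with yaw about −0.1. The rail's middle is at (0.509, 0.296), yaw +0.22, and the ends came out 247 mm apart against 240 mm in the text. I'll move above the cover tab first.

```bash
cat >> h.py <<'E'
from scipy.spatial.transform import Rotation as Ro
def plan(x,y,z,yaw=None):
    s=telemetry.observe(); R=Ro.from_euler('xyz',s['eef_rot']).as_matrix()
    d=R.T@(np.array([x,y,z])-np.array(s['ee_pos']))*1000
    y0=np.arctan2(R[1,0],R[0,0]); tn=0 if yaw is None else -((yaw-y0+np.pi)%(2*np.pi)-np.pi)
    print('t',round(s['clock'],2),'pos',np.round(s['ee_pos'],4),'rot',np.round(s['eef_rot'],4),'F',np.round(s['ft_force'],2),'M',np.round(s['moment'],2),'gap',round(s['finger_gap'],4),'q7',round(s['q'][6],2))
    print('  SHIFT',np.round(d,1),'turn',round(tn,3))
E
python3 -c "
from h import *
plan(.489,.040,.404,1.47)"
```

```text
t 0.1 pos [0.234 0.686 0.404] rot [-3.1403e+00  1.0000e-04  2.8129e+00] F [-0.82 -0.09 -0.06] M [-0.01 -0.03 -0.01] gap 0.0928 q7 -0.08
  SHIFT [-449.9 -529.1    0.7] turn 1.343
```

>>> step_arm --pt "100 -32 -38 0 0.1" --pt "100 -64 -76 0 0.2" --pt "100 -96 -113 0 0.3" --pt "100 -129 -151 0 0.4" --pt "100 -161 -189 0 0.5" --pt "100 -193 -227 0 0.6" --pt "100 -225 -265 0 0.7" --pt "100 -257 -302 0 0.8" --pt "100 -289 -340 0 0.9" --pt "100 -321 -378 0 1.0" --pt "100 -354 -416 0 1.1" --pt "100 -386 -454 0 1.2" --pt "100 -418 -491 0 1.3" --pt "100 -450 -529 0 1.343" --pt "100 -450 -529 0 1.343" --pt "100 -450 -529 0 1.343" --pt "100 -450 -529 0 1.343"

```text
clock: 1.8
ee_pos: [0.4888, 0.0411, 0.4045]
eef_rot: [-3.14, 0.001, 1.472]
ft_force: [-0.5, 0.6, -0.3]
finger_gap: 0.0934
```

```bash
python3 -c "
from h import *
plan(.489,.040,.328,1.47)"
```

```text
t 1.8 pos [0.4888 0.0411 0.4045] rot [-3.1405e+00  1.1000e-03  1.4715e+00] F [-0.54  0.56 -0.34] M [-0.03  0.11  0.02] gap 0.0934 q7 -0.05
  SHIFT [-1.   0.4 76.5] turn 0.002
```

Motion was accurate. I'll look with both cameras before descending.

>>> step_arm --pt "100 0 0 20 0" --pt "100 0 0 40 0" --pt "100 0 0 40 0"

```text
clock: 2.1
ee_pos: [0.4878, 0.043, 0.3628]
eef_rot: [-3.137, 0.002, 1.475]
ft_force: [1.0, -0.5, 0.4]
finger_gap: 0.0929
```

```bash
python3 -c "
from h import *
for n in('side','top'):
    im=vision.capture(n)[:,:,::-1]; cv2.imwrite('pics/b_'+n+'.png',im)
    if n=='side': crop(im,(220,130,380,310),4,'b_s.png')
plan(.489,.040,.328,1.47)"
```

```text
t 2.2 pos [0.4885 0.0422 0.3646] rot [-3.1393e+00  1.2000e-03  1.4737e+00] F [-0.1  -0.28 -0.1 ] M [-0.12  0.05 -0.02] gap 0.093 q7 -0.01
  SHIFT [-2.1  0.8 36.6] turn 0.004
```

View pics/b_s.png

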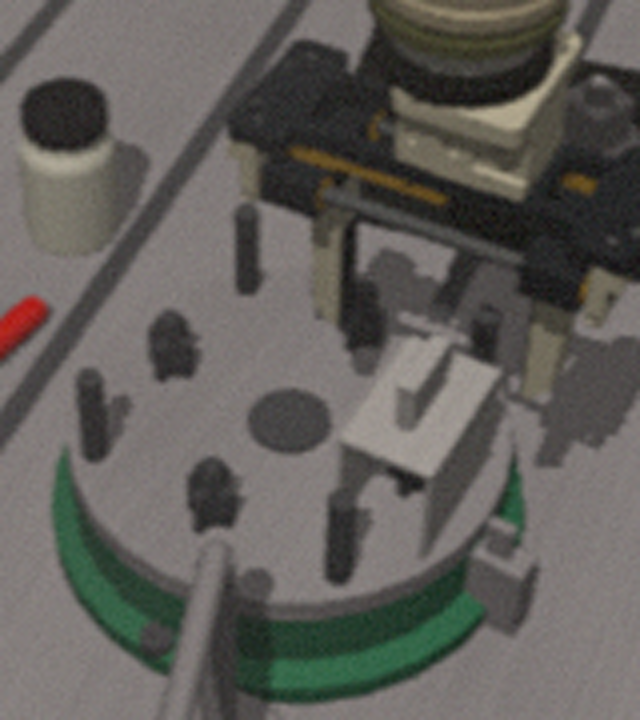

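View pics/b_top.png

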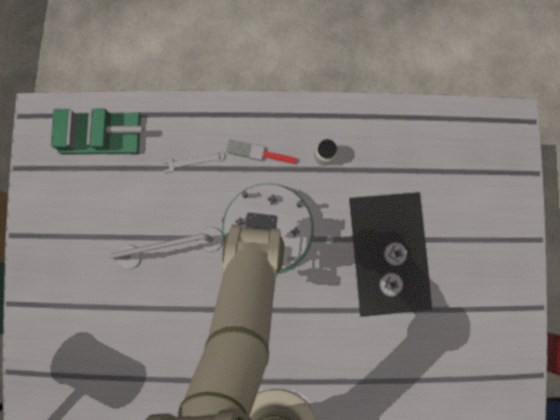

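```bash
python3 -c "
from h import *
for s in (1,-1):
    X=[.4885+s*.0545,.0422-s*.0054,.1785]; print((proj('side',X)[0]-[220,130])*4)
print((proj('side',[.489,.04,.165])[0]-[220,130])*4)"
```

```text
[324.12580402 304.52542458]
[533.66694017 384.76342107]
[425.49644555 360.15496061]
```

The projected fingertips agree with the picture to within about 3 px, so I'll descend and grip the tab.

>>> step_arm --pt "100 -2 1 15 0.004" --pt "100 -2 1 30 0.004" --pt "100 -2 1 36 0.004" --pt "100 -2 1 36 0.004" --pt "0 -2 1 36 0.004" --pt "0 -2 1 36 0.004" --pt "0 -2 1 36 0.004" --pt "0 -2 1 36 0.004" --pt "0 -2 1 36 0.004" --pt "0 -2 1 36 0.004" --pt "0 -2 1 36 0.004" --pt "0 -2 1 36 0.004" --newtons 30

```text
clock: 3.4
ee_pos: [0.4893, 0.0401, 0.3285]
eef_rot: [-3.139, 0.001, 1.47]
ft_force: [-0.4, -0.5, 0.1]
finger_gap: 0.0334
```

```bash
python3 -c "
from h import *
im=vision.capture('side')[:,:,::-1]; crop(im,(220,130,380,310),4,'c_s.png')
plan(.489,.040,.46,1.47)"
```

```text
t 3.45 pos [0.4893 0.0401 0.3285] rot [-3.1393e+00  1.2000e-03  1.4697e+00] F [ 0.75 -0.17  0.07] M [-0.1   0.06  0.09] gap 0.0293 q7 0.03
  SHIFT [  -0.3   -0.5 -131.5] turn -0.0
```

View pics/c_s.png

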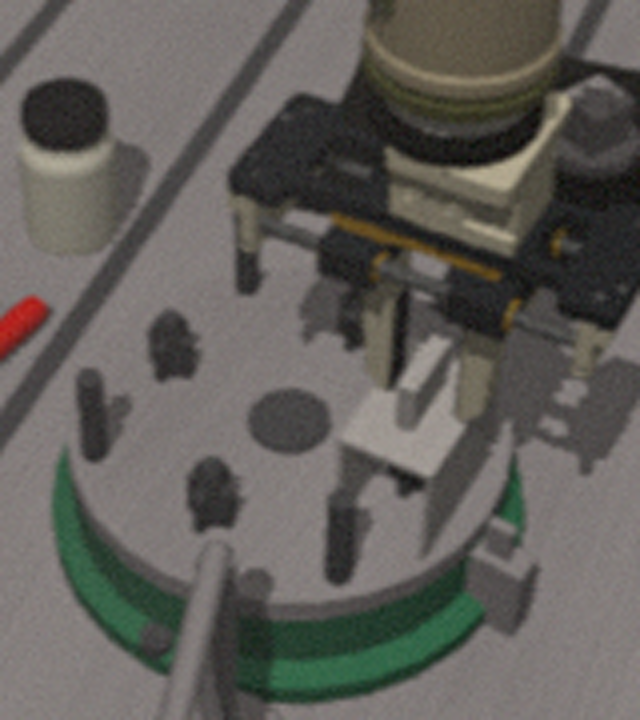

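The fingers straddle the tab but are still closing: the gap is 29 mm, and the closing speed is about 75 mm/s. I'll finish closing, then lift.

>>> step_arm --pt "0 0 0 0 0" --pt "0 0 0 0 0" --pt "0 0 0 0 0" --pt "0 0 0 0 0" --pt "0 0 0 0 0" --pt "0 0 0 -10 0" --pt "0 0 0 -25 0" --pt "0 0 0 -50 0" --pt "0 0 0 -80 0" --pt "0 0 0 -110 0" --pt "0 0 0 -132 0" --pt "0 0 0 -132 0" --pt "0 0 0 -132 0"

```text
clock: 4.75
ee_pos: [0.4892, 0.0402, 0.4606]
eef_rot: [-3.14, 0.001, 1.47]
ft_force: [-0.7, 0.1, -2.2]
finger_gap: 0.01
```

```bash
python3 -c "
from h import *
im=vision.capture('side')[:,:,::-1]; crop(im,(220,30,380,310),2.8,'d_s.png')
plan(.509,.296,.46,1.79)"
```

```text
t 4.8 pos [0.4891 0.0403 0.4599] rot [-3.1385e+00  1.3000e-03  1.4700e+00] F [ 0.42  0.43 -2.46] M [-0.09  0.05  0.01] gap 0.0098 q7 -0.11
  SHIFT [256.4  -5.9  -0.4] turn -0.32
```

View pics/d_s.png

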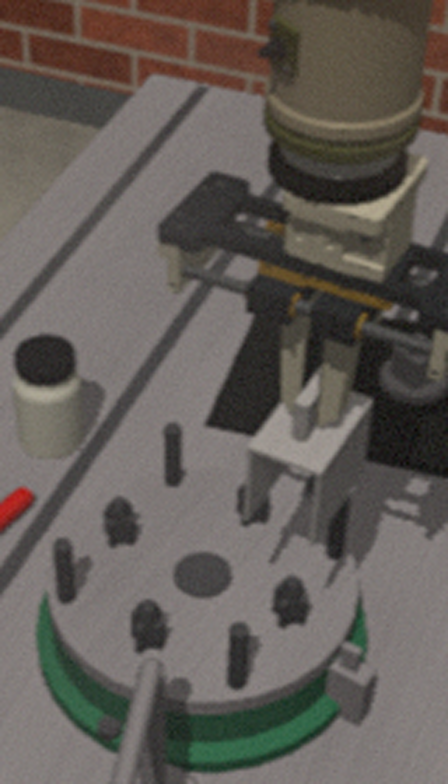

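The cover is up, with a 10 mm gap and 2.4 N of weight. I'll carry it over the rail.

>>> step_arm --pt "0 15 0 0 -0.02" --pt "0 40 -1 0 -0.05" --pt "0 70 -2 0 -0.09" --pt "0 100 -2 0 -0.13" --pt "0 130 -3 0 -0.17" --pt "0 160 -4 0 -0.21" --pt "0 190 -4 0 -0.25" --pt "0 220 -5 0 -0.28" --pt "0 242 -6 0 -0.3" --pt "0 256 -6 0 -0.32" --pt "0 256 -6 0 -0.32" --pt "0 256 -6 0 -0.32" --pt "0 256 -6 0 -0.32"

```text
clock: 6.1
ee_pos: [0.5091, 0.294, 0.4596]
eef_rot: [-3.138, 0.001, 1.788]
ft_force: [-0.2, 0.2, -2.9]
finger_gap: 0.0099
```

```bash
python3 -c "
from h import *
im=vision.capture('side')[:,:,::-1]; crop(im,(180,200,320,410),3.5,'e_s.png')
im=vision.capture('top')[:,:,::-1]; crop(im,(90,180,270,310),4,'e_t.png')
plan(.509,.296,.366,1.79)"
```

```text
t 6.2 pos [0.5091 0.2943 0.4599] rot [-3.1383e+00  4.0000e-04  1.7879e+00] F [-0.13  0.46 -1.97] M [-0.05  0.04 -0.01] gap 0.01 q7 -0.24
  SHIFT [ 1.8  0.6 93.9] turn -0.002
```

View pics/e_s.png

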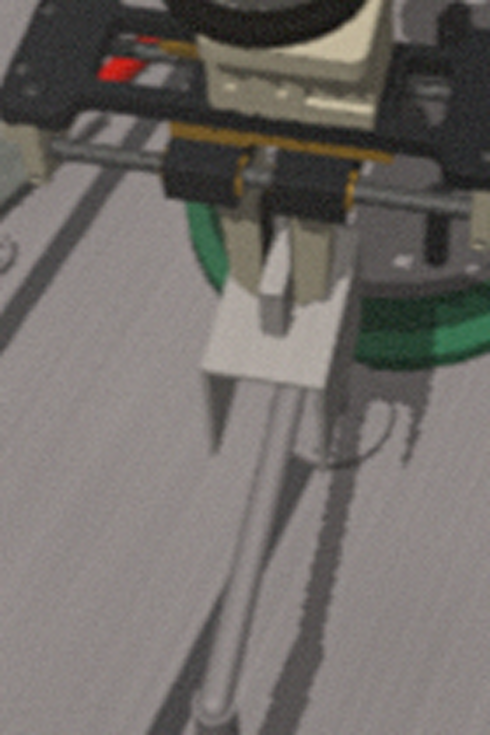

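View pics/e_t.png

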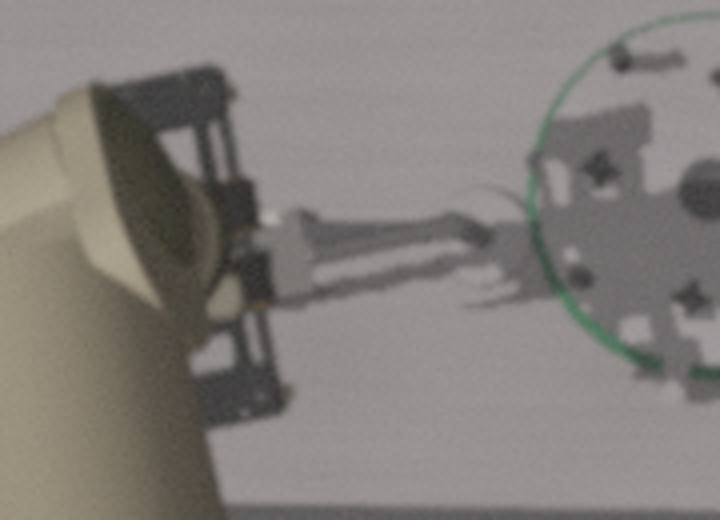

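The bar lies between the cover's walls in the side view: the feet are at crop x 213 and 325, the bar at about 285. I'll lower, watching the force.

>>> step_arm --pt "0 2 1 20 0" --pt "0 2 1 45 0" --pt "0 2 1 65 0" --pt "0 2 1 80 0" --pt "0 2 1 86 0" --pt "0 2 1 86 0"

```text
clock: 6.8
ee_pos: [0.5094, 0.2958, 0.3735]
eef_rot: [-3.137, 0.001, 1.787]
ft_force: [-0.4, -0.3, -2.2]
finger_gap: 0.0096
```

```bash
python3 -c "
from h import *
im=vision.capture('side')[:,:,::-1]; crop(im,(180,200,320,410),3.5,'f_s.png')
plan(.509,.296,.364,1.79)"
```

```text
t 6.85 pos [0.5096 0.296  0.3742] rot [-3.1384e+00  5.0000e-04  1.7872e+00] F [ 0.44 -0.15 -3.  ] M [-0.04  0.04 -0.01] gap 0.0099 q7 -0.2
  SHIFT [ 0.2 -0.5 10.2] turn -0.003
```

View pics/f_s.png

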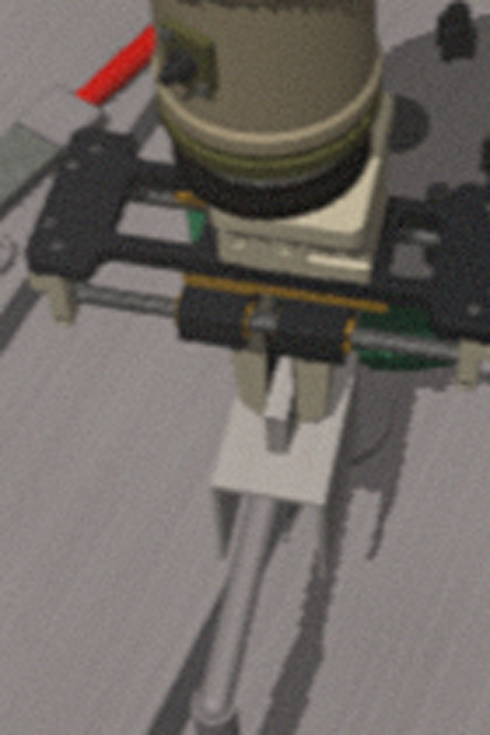

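>>> step_arm --pt "0 0 0 4 0" --pt "0 0 0 7 0" --pt "0 0 0 9 0" --pt "0 0 0 10 0" --pt "0 0 0 10 0"

```text
clock: 7.35
ee_pos: [0.5095, 0.296, 0.3641]
eef_rot: [-3.138, 0.001, 1.787]
ft_force: [-0.2, -0.2, -2.9]
finger_gap: 0.0095
```

>>> step_arm --pt "0 0 0 1 0" --pt "0 0 0 2 0" --pt "0 0 0 3 0" --pt "0 0 0 3 0"

```text
clock: 7.75
ee_pos: [0.5096, 0.2958, 0.363]
eef_rot: [-3.139, -0.001, 1.787]
ft_force: [-5.4, -2.2, 18.2]
finger_gap: 0.0094
```

Contact, at the height expected (z = 0.363). I'll open and retreat.

>>> step_arm --pt "30 0 0 -1 0" --pt "30 0 0 -1 0" --pt "30 0 0 -1 0" --pt "30 0 0 -1 0" --pt "30 0 0 -1 0" --pt "30 0 0 -20 0" --pt "50 0 0 -60 0" --pt "70 0 0 -80 0" --pt "70 0 0 -80 0"

```text
clock: 8.65
ee_pos: [0.5104, 0.2959, 0.4458]
eef_rot: [3.14, -0.003, 1.787]
ft_force: [0.2, 0.7, -1.4]
finger_gap: 0.0475
```

```bash
python3 -c "
from h import *
im=vision.capture('side')[:,:,::-1]; crop(im,(180,200,320,410),3.5,'g_s.png')
plan(.497,-.3355,.40,1.0)"
```

```text
t 8.7 pos [0.5099 0.2959 0.4441] rot [-3.1413e+00 -1.8000e-03  1.7872e+00] F [-0.22 -0.23  0.2 ] M [-0.11  0.03  0.03] gap 0.0514 q7 -0.23
  SHIFT [-614.  -148.2   43. ] turn 0.787
```

View pics/g_s.png

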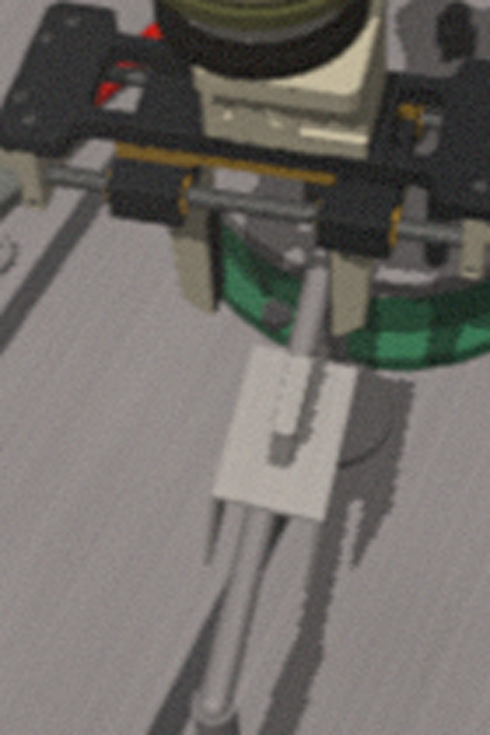

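The cover hangs on the rail and has been let go. Next are the gears, so I'll take a fresh look.

```bash
python3 -c "
from h import *
im=vision.capture('side')[:,:,::-1]; cv2.imwrite('pics/h_side.png',im); crop(im,(350,140,420,190),11,'h_s.png')
im=vision.capture('top')[:,:,::-1]; cv2.imwrite('pics/h_top.png',im);crop(im,(370,230,420,305),8,'h_t.png')
"
```

```text
(no output)
```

View pics/h_s.png

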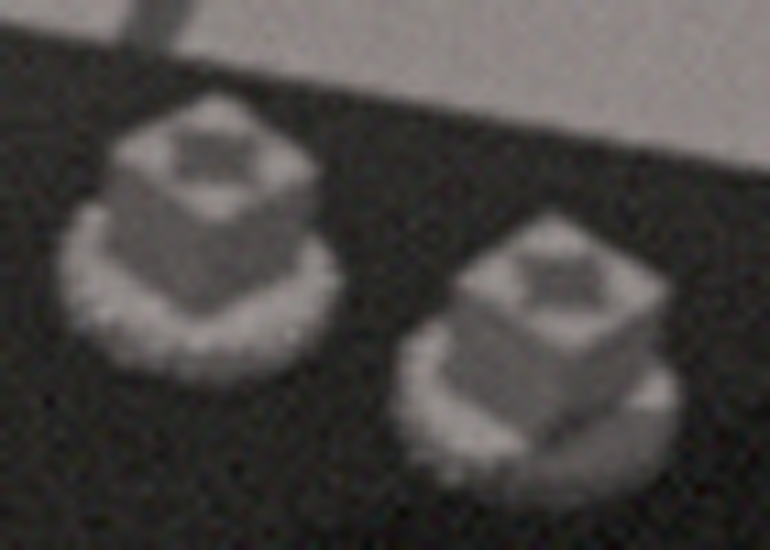

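View pics/h_t.png

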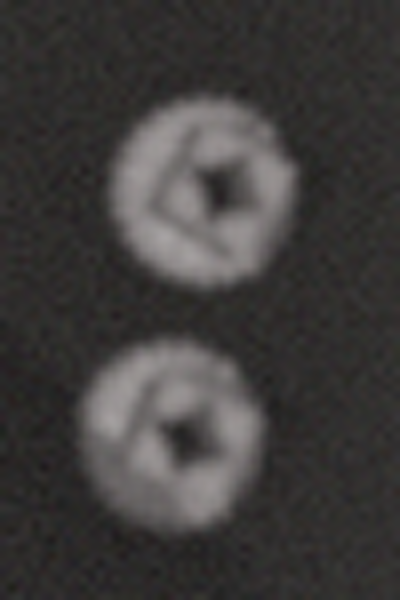

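```bash
python3 - <<'E'
from h import *
def C(k,x0,y0): return lambda u,v:((u+.5)/k-.5+x0,(v+.5)/k-.5+y0)
S=C(11,350,140);T=C(8,370,230)
im=cv2.imread('pics/h_top.png');g=cv2.GaussianBlur(cv2.cvtColor(im,cv2.COLOR_BGR2GRAY),(3,3),0)
m=(g>85).astype(np.uint8);sub=np.zeros_like(m);sub[238:302,378:412]=m[238:302,378:412]
for c in cv2.findContours(sub,cv2.RETR_EXTERNAL,cv2.CHAIN_APPROX_NONE)[0]:
    if cv2.contourArea(c)>100:
        ce,r=cv2.minEnclosingCircle(c);mo=cv2.moments(c);cc=(mo['m10']/mo['m00'],mo['m01']/mo['m00']);print('flange',ce,r,cc,onz('top',ce,.013).round(4),onz('top',cc,.013).round(4))
for n,cs,b,bt in [('A',[(108,155),(213,90),(322,168),(215,224)],(213,155),(222,187)),('B',[(452,285),(553,210),(670,290),(560,350)],(563,280),(186,438))]:
    P=np.array([onz('side',S(*c),.046)[:2] for c in cs])
    e=np.roll(P,-1,0)-P; print(n,P.mean(0).round(4),'edge',np.linalg.norm(e,axis=1).round(4),'ang mod90',(np.degrees(np.arctan2(e[:,1],e[:,0]))%90).round(1))
    X,er=tri(S(*b),T(*bt)); print('  bore tri',X.round(4),round(er,4), onz('top',T(*bt),.046).round(4))
E
```

```text
flange (391.0, 284.0) 11.70479965209961 (391.07918968692445, 283.61418047882137) [ 0.4116 -0.326   0.013 ] [ 0.4126 -0.3263  0.013 ]
flange (395.0714416503906, 253.5) 11.660689353942871 (394.7971204188482, 253.4541884816754) [ 0.4973 -0.3383  0.013 ] [ 0.4974 -0.3375  0.013 ]
A [ 0.4979 -0.3384] edge [0.0373 0.0369 0.0347 0.0337] ang mod90 [64.9 59.8 60.  64. ]
  bore tri [ 0.498  -0.3365  0.0485] 0.0 [ 0.4981 -0.3371  0.046 ]
B [ 0.4125 -0.3256] edge [0.0389 0.0363 0.0358 0.031 ] ang mod90 [67.6 60.4 59.5 65.7]
  bore tri [ 0.4117 -0.3231  0.0492] 0.0005 [ 0.4118 -0.3238  0.046 ]
```

Gear A is at (0.498, −0.3375) with yaw about 62°. Gear B is at (0.412, −0.325) with yaw about 63°. Hub tops triangulate to about 0.049 against the 0.046 expected. I'll go over gear A.

```bash
python3 - <<'E'
from h import *
im=cv2.imread('pics/h_top.png'); crop(im,(225,185,315,275),8,'h_t2.png')
plan(.498,-.3375,.40,1.083)
E
```

```text
t 8.8 pos [0.5094 0.2958 0.4422] rot [-3.1382e+00 -3.0000e-04  1.7874e+00] F [-0.37  0.51 -0.4 ] M [-0.1   0.05 -0.05] gap 0.0594 q7 -0.23
  SHIFT [-616.1 -147.1   42.5] turn 0.704
```

View pics/h_t2.png

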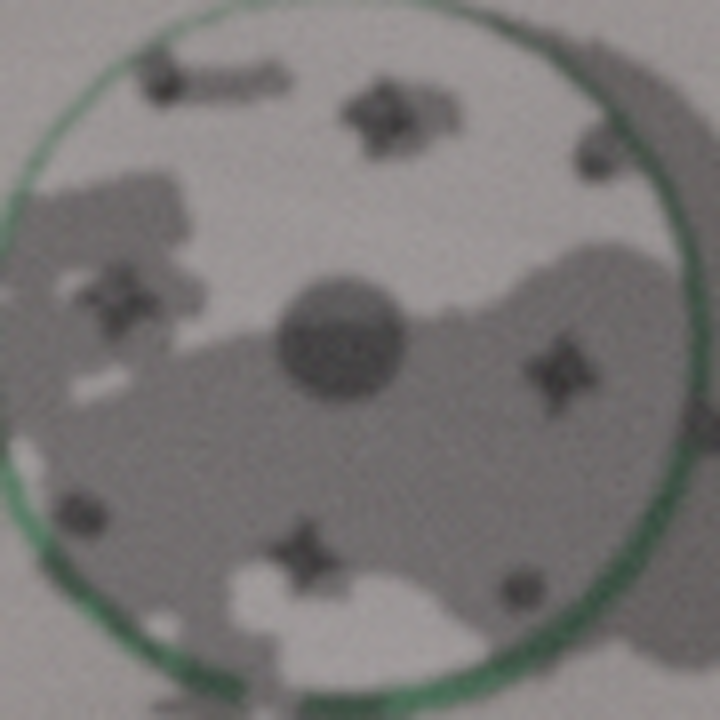

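```bash
python3 - <<'E'
from h import *
def C(k,x0,y0): return lambda u,v:((u+.5)/k-.5+x0,(v+.5)/k-.5+y0)
T=C(8,225,185)
im=cv2.imread('pics/h_top.png');g=cv2.cvtColor(im,cv2.COLOR_BGR2GRAY).astype(float)
for n,c in [('load',(305,552)),('-y',(562,372)),('+y',(122,300)),('+x',(385,118))]:
    p=np.array(T(*c)); x0,y0=np.round(p).astype(int)
    pts=[];w=[]
    yy,xx=np.mgrid[y0-8:y0+9,x0-8:x0+9]; patch=g[y0-8:y0+9,x0-8:x0+9]
    thr=np.percentile(patch,22); W=np.clip(thr+8-patch,0,40)
    W[(xx-p[0])**2+(yy-p[1])**2>36]=0
    ce=np.array([(W*xx).sum(),(W*yy).sum()])/W.sum()
    P=np.array([onz('top',(a,b),.096)[:2] for a,b in zip(xx[W>0],yy[W>0])]); w=W[W>0]
    cw=(P*w[:,None]).sum(0)/w.sum(); d=P-cw; r=np.hypot(*d.T);th=np.arctan2(d[:,1],d[:,0])
    M=(w*r**4*np.exp(4j*th)).sum()/(w*r**4).sum()
    print(n,ce.round(2),'centre',cw.round(4),'key angle deg mod90',round(np.degrees(np.angle(M))/4,1),'strength',round(abs(M),2))
E
```

```text
load [262.74 253.65] centre [0.4931 0.0328] key angle deg mod90 -10.7 strength 0.37
-y [294.77 231.35] centre [ 0.5527 -0.0514] key angle deg mod90 -8.8 strength 0.45
+y [239.84 222.37] centre [0.5753 0.0943] key angle deg mod90 -6.5 strength 0.42
+x [273.   199.43] centre [0.6374 0.007 ] key angle deg mod90 -6.2 strength 0.23
```

The keys lie along the fixture axes, about −9° mod 90, which matches the fit. The loading shaft is at about (0.492, 0.033). Moving over gear A.

>>> step_arm --pt "60 -44 -10 0 0.05" --pt "60 -88 -21 0 0.1" --pt "60 -132 -32 0 0.15" --pt "60 -176 -42 0 0.2" --pt "60 -220 -53 0 0.25" --pt "60 -264 -63 0 0.3" --pt "60 -308 -74 5 0.35" --pt "60 -352 -84 10 0.4" --pt "60 -396 -95 15 0.45" --pt "60 -440 -105 25 0.5" --pt "60 -484 -116 40 0.55" --pt "60 -528 -126 60 0.6" --pt "60 -572 -137 80 0.65" --pt "60 -616 -147 100 0.704" --pt "60 -616 -147 120 0.704" --pt "60 -616 -147 142 0.704" --pt "60 -616 -147 142 0.704" --pt "60 -616 -147 142 0.704"

```text
clock: 10.6
ee_pos: [0.4975, -0.3373, 0.2998]
eef_rot: [-3.136, 0.002, 1.083]
ft_force: [0.3, -0.1, 0.0]
finger_gap: 0.0557
```

```bash
python3 -c "
from h import *
im=vision.capture('side')[:,:,::-1]; crop(im,(320,70,450,200),5,'i_s.png')
plan(.498,-.3375,.206,1.083)"
```

```text
t 10.65 pos [ 0.4977 -0.3374  0.3006] rot [-3.1381e+00  2.2000e-03  1.0835e+00] F [-0.68  0.    0.25] M [-0.08  0.07  0.01] gap 0.0557 q7 0.45
  SHIFT [ 0.2  0.6 94.6] turn 0.0
```

View pics/i_s.png

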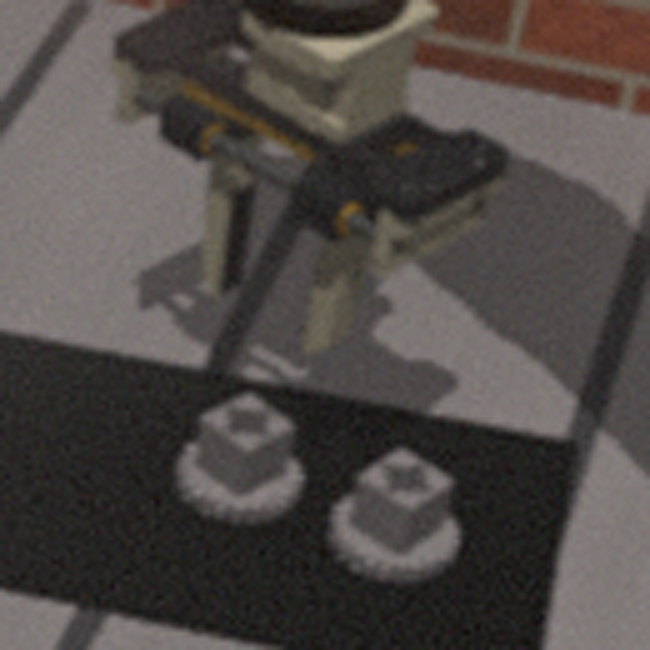

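The gripper is above gear A and aligned with the hub flats. Descend and grip.

>>> step_arm --pt "60 0 1 30 0" --pt "60 0 1 60 0" --pt "60 0 1 82 0" --pt "60 0 1 94 0" --pt "60 0 1 95 0" --pt "60 0 1 95 0" --pt "0 0 1 95 0" --pt "0 0 1 95 0" --pt "0 0 1 95 0" --pt "0 0 1 95 0" --pt "0 0 1 95 0" --pt "0 0 1 95 0" --pt "0 0 1 95 0" --newtons 30

```text
clock: 11.95
ee_pos: [0.4985, -0.338, 0.2063]
eef_rot: [-3.139, 0.002, 1.083]
ft_force: [-1.1, 0.0, 6.7]
finger_gap: 0.034
```

```bash
python3 -c "
from h import *
im=vision.capture('side')[:,:,::-1]; crop(im,(320,70,450,200),5,'j_s.png')
plan(.498,-.3375,.40,1.083)"
```

```text
t 12.0 pos [ 0.4985 -0.338   0.2063] rot [-3.1395e+00  2.0000e-03  1.0835e+00] F [-0.06  1.4   6.07] M [0.06 0.01 0.  ] gap 0.0339 q7 0.53
  SHIFT [  -0.2   -1.1 -193.7] turn 0.001
```

View pics/j_s.png

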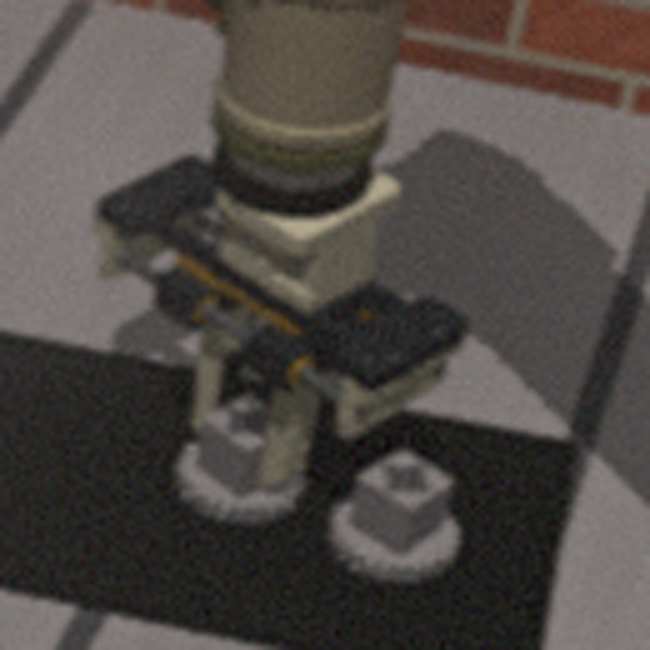

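Gear gripped at a 34 mm gap, which is exactly the hub width. I'll lift, then carry it to the loading shaft.

>>> step_arm --pt "0 0 0 -10 0" --pt "0 0 0 -40 0" --pt "0 0 0 -80 0" --pt "0 0 0 -120 0" --pt "0 0 0 -160 0" --pt "0 0 0 -190 0" --pt "0 0 0 -194 0" --pt "0 0 0 -194 0"

```text
clock: 12.8
ee_pos: [0.4989, -0.3375, 0.4007]
eef_rot: [-3.14, 0.002, 1.084]
ft_force: [-0.5, 0.2, -4.1]
finger_gap: 0.0339
```

```bash
python3 -c "
from h import *
plan(.492,.033,.40,1.409)"
```

```text
t 12.8 pos [ 0.4989 -0.3375  0.4007] rot [-3.1403e+00  1.5000e-03  1.0838e+00] F [-0.54  0.22 -4.09] M [0.   0.14 0.  ] gap 0.0339 q7 0.38
  SHIFT [ 324.2 -179.4    0.5] turn -0.325
```

>>> step_arm --pt "0 15 -8 0 -0.02" --pt "0 45 -25 0 -0.06" --pt "0 80 -44 0 -0.1" --pt "0 115 -64 0 -0.14" --pt "0 150 -83 0 -0.18" --pt "0 185 -102 0 -0.22" --pt "0 220 -122 0 -0.25" --pt "0 255 -141 0 -0.28" --pt "0 285 -158 0 -0.3" --pt "0 310 -172 0 -0.315" --pt "0 324 -179 0 -0.325" --pt "0 324 -179 0 -0.325" --pt "0 324 -179 0 -0.325" --pt "0 324 -179 0 -0.325" --pt "0 324 -179 0 -0.325"

```text
clock: 14.3
ee_pos: [0.4922, 0.0313, 0.4004]
eef_rot: [-3.14, 0.001, 1.407]
ft_force: [-0.8, -0.2, -2.7]
finger_gap: 0.034
```

```bash
python3 -c "
from h import *
im=vision.capture('side')[:,:,::-1]; cv2.imwrite('pics/k_side.png',im);crop(im,(250,110,370,260),5,'k_s.png')
plan(.492,.033,.318,1.409)"
```

```text
t 14.35 pos [0.4923 0.0314 0.4005] rot [-3.1400e+00  1.3000e-03  1.4068e+00] F [-0.38 -0.65 -3.11] M [-0.1   0.11 -0.01] gap 0.034 q7 -0.05
  SHIFT [ 1.6 -0.4 82.5] turn -0.002
```

View pics/k_s.png

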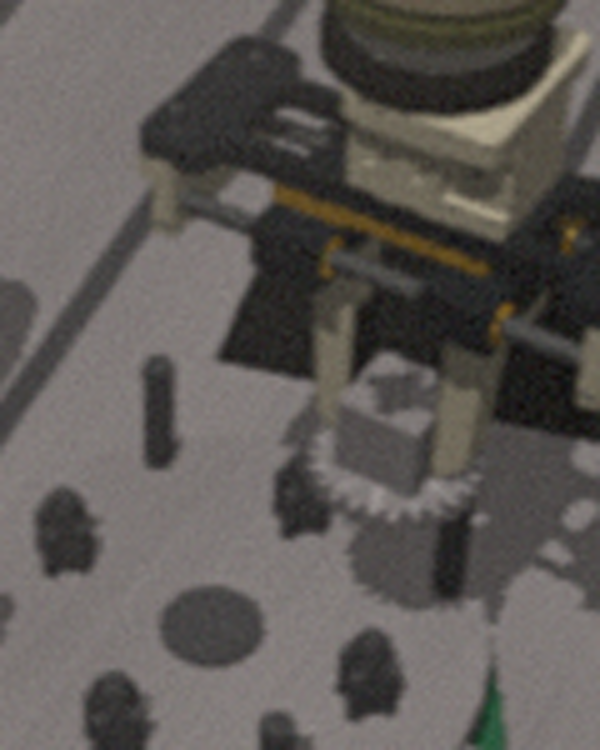

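The bore is at about (400,388) in the crop, the hub corners at about (338,405), (405,435) and (390,350), and the loading shaft top at (372,635). I'll check the in-hand offset and the shaft position.

```bash
python3 -c "
from h import *
def C(k,x0,y0): return lambda u,v:((u+.5)/k-.5+x0,(v+.5)/k-.5+y0)
S=C(5,250,110)
a=telemetry.observe()['ee_pos']
print('bore',onz('side',S(398,388),.24).round(4),'flange ctr?', onz('side',S(400,500),.198))
print((proj('side',[a[0],a[1],.24])[0]-[250,110])*5)
print('shaft top',onz('side',S(372,632),.111).round(4),(proj('side',[[.4916,.0329,.111],[.492,.033,.07]])-[250,110])*5)
c=[(338,405),(405,437),(440,370)]
P=[onz('side',S(*p),.24)[:2] for p in c];print(np.round(P,4))
"
```

```text
bore [0.4926 0.0292 0.24  ] flange ctr? [0.48390284 0.04285715 0.198     ]
[394.78216866 389.96691311]
shaft top [0.4926 0.0335 0.111 ] [[372.87263411 629.64174663]
 [365.63302057 695.89701936]]
[[0.5095 0.0465]
 [0.4816 0.0528]
 [0.4816 0.0138]]
```

The in-hand offset is within about 2 mm, with mixed evidence on its sign. The taper captures ±4 mm, so I'll descend to just above the shaft and then feel my way down.

>>> step_arm --pt "0 2 0 20 -0.002" --pt "0 2 0 45 -0.002" --pt "0 2 0 65 -0.002" --pt "0 2 0 78 -0.002" --pt "0 2 0 80 -0.002" --pt "0 2 0 80 -0.002" --pt "0 2 0 80 -0.002"

```text
clock: 15.05
ee_pos: [0.4927, 0.033, 0.3211]
eef_rot: [-3.141, 0.001, 1.408]
ft_force: [0.3, 0.2, -3.5]
finger_gap: 0.0339
```

```bash
python3 -c "
from h import *
im=vision.capture('side')[:,:,::-1]; cv2.imwrite('pics/l_side.png',im);crop(im,(270,150,360,260),7,'l_s.png')
plan(.492,.033,.300,1.409)"
```

```text
t 15.1 pos [0.4927 0.0331 0.3212] rot [-3.1413e+00  8.0000e-04  1.4084e+00] F [ 0.45  0.32 -2.92] M [-0.1   0.09 -0.08] gap 0.0339 q7 0.04
  SHIFT [-0.2 -0.7 21.2] turn -0.001
```

View pics/l_s.png

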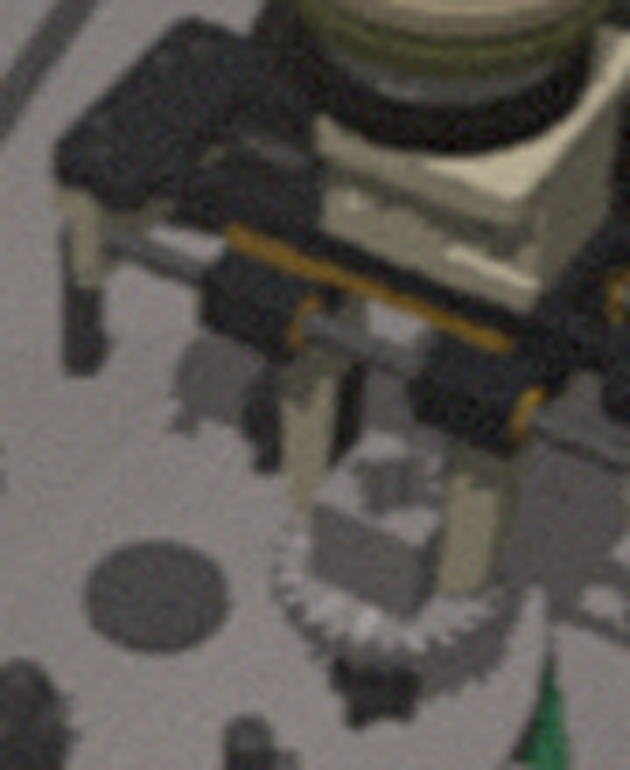

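>>> step_arm --pt "0 0 0 4 0" --pt "0 0 0 8 0" --pt "0 0 0 12 0" --pt "0 0 0 14 0" --pt "0 0 0 14 0"

```text
clock: 15.6
ee_pos: [0.4927, 0.0332, 0.3069]
eef_rot: [-3.141, 0.001, 1.409]
ft_force: [0.5, 0.5, -3.2]
finger_gap: 0.0337
```

Already past the taper with no contact force, so the alignment is good. Continue down towards the keys.

>>> step_arm --pt "0 0 0 3 0" --pt "0 0 0 6 0" --pt "0 0 0 8 0" --pt "0 0 0 10 0" --pt "0 0 0 11 0" --pt "0 0 0 11 0"

```text
clock: 16.2
ee_pos: [0.4928, 0.0333, 0.2957]
eef_rot: [-3.141, 0.001, 1.409]
ft_force: [1.2, 2.1, -2.1]
finger_gap: 0.034
```

>>> step_arm --pt "0 0 0 3 0" --pt "0 0 0 5 0" --pt "0 0 0 6 0" --pt "0 0 0 6 0"

```text
clock: 16.6
ee_pos: [0.4928, 0.0334, 0.2895]
eef_rot: [-3.141, 0.001, 1.409]
ft_force: [0.4, 2.9, -5.5]
finger_gap: 0.0339
```

It has gone below the top of the keys with no resistance, so the keyways are engaged. Continue to home.

>>> step_arm --pt "0 0 0 4 0" --pt "0 0 0 8 0" --pt "0 0 0 12 0" --pt "0 0 0 15 0" --pt "0 0 0 16 0" --pt "0 0 0 16 0"

```text
clock: 17.2
ee_pos: [0.4928, 0.0334, 0.2732]
eef_rot: [-3.14, 0.001, 1.409]
ft_force: [1.3, 2.4, -5.0]
finger_gap: 0.034
```

>>> step_arm --pt "0 0 0 1 0" --pt "0 0 0 2 0" --pt "0 0 0 3 0" --pt "0 0 0 3 0"

```text
clock: 17.6
ee_pos: [0.4926, 0.0329, 0.2721]
eef_rot: [-3.141, -0.0, 1.408]
ft_force: [-5.4, 2.2, 29.9]
finger_gap: 0.0337
```

Bottomed out at z = 0.272 against 0.2723 predicted, so the gear is home. Release and rise.

>>> step_arm --pt "60 0 0 -1 0" --pt "60 0 0 -1 0" --pt "60 0 0 -1 0" --pt "60 0 0 -1 0" --pt "60 0 0 -1 0" --pt "60 0 0 -15 0" --pt "60 0 0 -50 0" --pt "60 0 0 -90 0" --pt "60 0 0 -110 0" --pt "60 0 0 -110 0"

```text
clock: 18.6
ee_pos: [0.4931, 0.0328, 0.3843]
eef_rot: [3.138, -0.002, 1.408]
ft_force: [-0.2, -0.5, -0.9]
finger_gap: 0.056
```

```bash
python3 -c "
from h import *
im=vision.capture('side')[:,:,::-1]; cv2.imwrite('pics/m_side.png',im);crop(im,(220,140,380,310),4.5,'m_s.png')
im=vision.capture('top')[:,:,::-1]; cv2.imwrite('pics/m_top.png',im)
plan(.492,.033,.400,1.409)"
```

```text
t 18.7 pos [0.4924 0.0331 0.3819] rot [ 3.1415e+00 -7.0000e-04  1.4083e+00] F [-0.21  0.02  0.83] M [-0.12  0.12 -0.04] gap 0.0562 q7 -0.02
  SHIFT [ -0.2  -0.4 -18.1] turn -0.001
```

View pics/m_s.png

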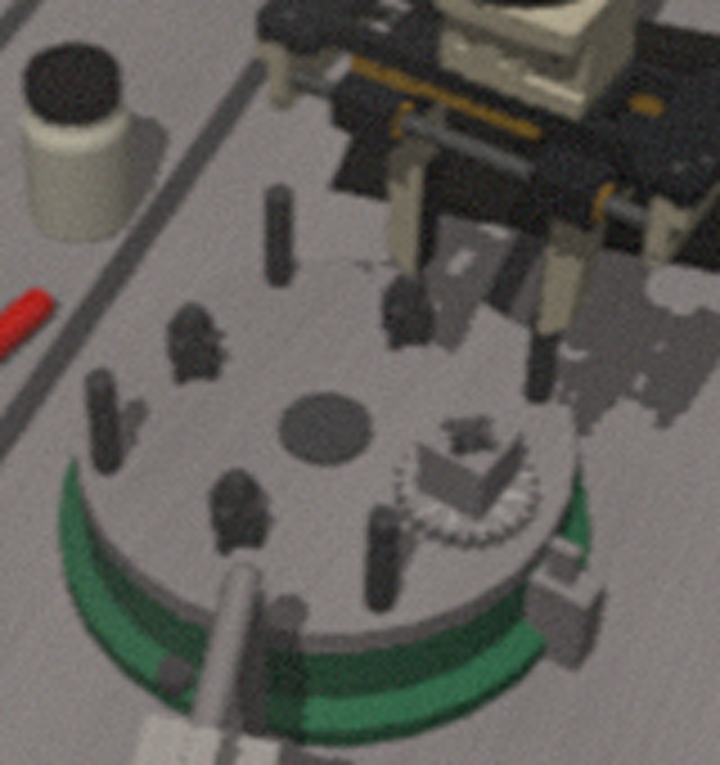

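View pics/m_top.png

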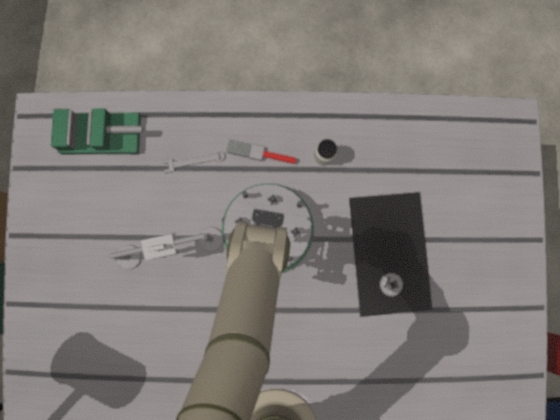

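Gear 1 is home: the flange lies on the table at crop (465,500) with the key cross showing in the bore. To index, I'll take the pin on the −x−y side and swing it anticlockwise along the −y side, away from the rail. First I'll verify that pin's position.

```bash
python3 - <<'E'
from h import *
def C(k,x0,y0): return lambda u,v:((u+.5)/k-.5+x0,(v+.5)/k-.5+y0)
a=C(5,220,170)(608,189); b=C(8,225,185)(523,592)
print(tri(a,b),onz('top',b,.13),onz('side',a,.13))
c=np.array([.5656,.0207])
for d in (225,240,255,270,285,300,315): print(d,c+.104*np.array([np.cos(np.radians(d)-.162),np.sin(np.radians(d)-.162)]))
plan(.4812,-.040,.38,1.409)
E
```

```text
(array([ 0.48105883, -0.03785585,  0.13119311]), np.float64(0.0015298812266649562)) [ 0.48032915 -0.03806332  0.13      ] [ 0.48208941 -0.03887268  0.13      ]
225 [ 0.48116247 -0.04001494]
240 [ 0.49975379 -0.05980017]
255 [ 0.52283243 -0.07409944]
270 [ 0.5488256  -0.08193829]
285 [ 0.57596192 -0.08278251]
300 [ 0.60239209 -0.07657457]
315 [ 0.62631494 -0.06373753]
t 18.7 pos [0.4924 0.0331 0.3819] rot [ 3.1415e+00 -7.0000e-04  1.4083e+00] F [-0.21  0.02  0.83] M [-0.12  0.12 -0.04] gap 0.0562 q7 -0.02
  SHIFT [-74.    0.8   1.8] turn -0.001
```

>>> step_arm --pt "45 -25 0 0 0" --pt "45 -60 1 0 0" --pt "45 -73 1 0 0" --pt "45 -73 1 0 0" --pt "45 -73 1 20 0" --pt "45 -73 1 50 0" --pt "45 -73 1 60 0" --pt "45 -73 1 60 0"

```text
clock: 19.5
ee_pos: [0.4814, -0.0382, 0.3203]
eef_rot: [-3.138, -0.0, 1.409]
ft_force: [-0.3, 0.0, -0.3]
finger_gap: 0.0418
```

```bash
python3 -c "
from h import *
im=vision.capture('side')[:,:,::-1]; crop(im,(230,130,390,300),4.5,'n_s.png')
plan(.481,-.039,.289,1.409)"
```

```text
t 19.55 pos [ 0.4817 -0.0385  0.3214] rot [-3.1398e+00 -5.0000e-04  1.4087e+00] F [ 0.16  0.14 -0.03] M [-0.09  0.11  0.02] gap 0.0418 q7 0.2
  SHIFT [-0.6 -0.6 32.4] turn -0.0
```

View pics/n_s.png

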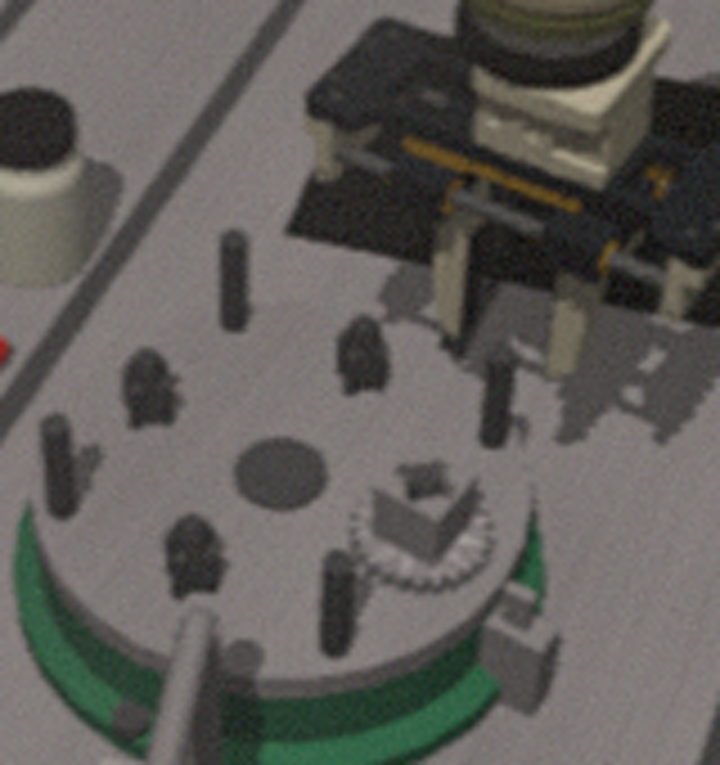

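The pin top, at crop (500,360), sits between the finger lines. Lower and grip it.

>>> step_arm --pt "45 0 -1 15 0" --pt "45 0 -1 28 0" --pt "45 0 -1 32 0" --pt "45 0 -1 32 0" --pt "0 0 -1 32 0" --pt "0 0 -1 32 0" --pt "0 0 -1 32 0" --pt "0 0 -1 32 0" --pt "0 0 -1 32 0" --pt "0 0 -1 32 0" --pt "0 0 -1 32 0" --pt "0 0 -1 32 0" --newtons 30

```text
clock: 20.75
ee_pos: [0.4815, -0.0381, 0.2898]
eef_rot: [3.141, -0.001, 1.409]
ft_force: [3.9, 3.5, 4.9]
finger_gap: 0.0134
```

```bash
python3 -c "
from h import *
im=vision.capture('side')[:,:,::-1]; crop(im,(230,130,390,300),4.5,'o_s.png')
c=np.array([.5656,.0207]); s=telemetry.observe(); p=np.array(s['ee_pos'][:2])
r0=p-c; print('r',np.linalg.norm(r0),np.degrees(np.arctan2(r0[1],r0[0])+.162)%360)
R=Ro.from_euler('xyz',s['eef_rot']).as_matrix()
a0=np.radians(225)-.162; off=p-(c+.104*np.array([np.cos(a0),np.sin(a0)]));print('off',off)
for k in range(6,97,6):
    a=a0+np.radians(k); t=c+.104*np.array([np.cos(a),np.sin(a)])+off; d=R.T@np.array([*(t-p),0])*1000; print(k,d.round(1))
plan(.481,-.039,.289,1.409)"
```

```text
r 0.10263304458833256 224.21649649885245
off [0.0002983  0.00194307]
6 [-7.3  8.1 -0. ]
12 [-13.7  16.9  -0. ]
18 [-19.1  26.3  -0. ]
24 [-23.6  36.3  -0. ]
30 [-26.9  46.6  -0. ]
36 [-29.2  57.3  -0. ]
42 [-30.3  68.1  -0. ]
48 [-30.3  79.   -0. ]
54 [-29.2  89.8  -0. ]
60 [-26.9 100.4  -0. ]
66 [-23.6 110.8  -0. ]
72 [-19.2 120.7   0. ]
78 [-13.7 130.2   0. ]
84 [ -7.3 139.    0. ]
90 [ -0.  147.1   0. ]
96 [  8.  154.4   0. ]
t 20.8 pos [ 0.4815 -0.0381  0.2898] rot [ 3.1414e+00 -1.0000e-03  1.4091e+00] F [4.02 2.91 5.58] M [ 0.56 -0.82 -0.05] gap 0.0132 q7 0.24
  SHIFT [-1.  -0.3  0.8] turn 0.0
```

View pics/o_s.png

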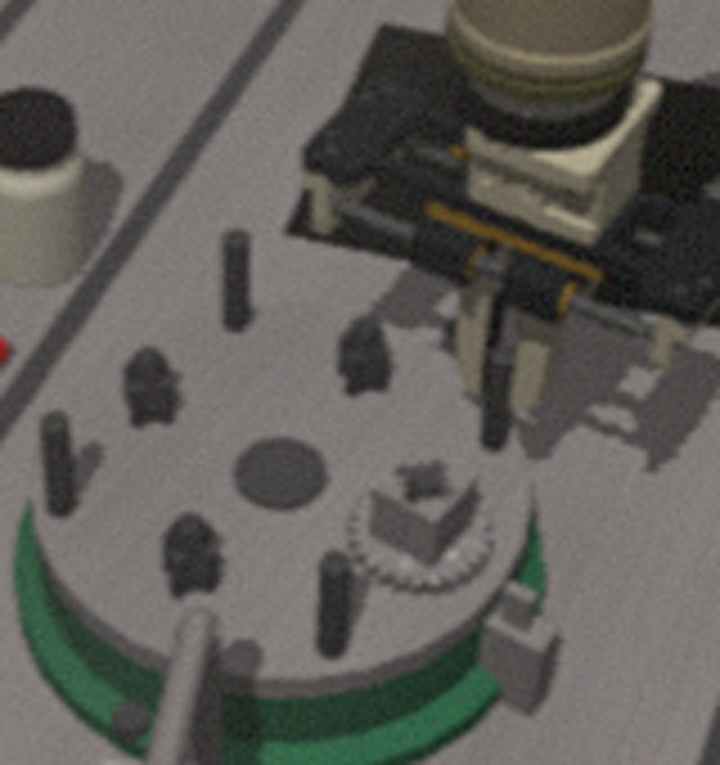

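Pin gripped. Swinging it 90° along the arc.

>>> step_arm --pt "0 -4 4 0 0" --pt "0 -7 8 0 0" --pt "0 -14 17 0 0" --pt "0 -19 26 0 0" --pt "0 -24 36 0 0" --pt "0 -27 47 0 0" --pt "0 -29 57 0 0" --pt "0 -30 68 0 0"

```text
clock: 21.6
ee_pos: [0.5402, -0.0826, 0.2897]
eef_rot: [-3.135, 0.003, 1.406]
ft_force: [-12.4, -16.4, 12.5]
finger_gap: 0.0133
```

```bash
python3 -c "
from h import *
c=np.array([.5656,.0207]); s=telemetry.observe(); p=np.array(s['ee_pos'][:2])
r0=p-c; print('r',np.linalg.norm(r0),np.degrees(np.arctan2(r0[1],r0[0])+.162)%360)
R=Ro.from_euler('xyz',s['eef_rot']).as_matrix()
for k in range(270,322,6):
    a=np.radians(k)-.162; t=c+.104*np.array([np.cos(a),np.sin(a)]); d=R.T@np.array([*(t-p),.2895-s['ee_pos'][2]])*1000; print(k,d.round(1))
plan(.481,-.039,.289,1.409)"
```

```text
r 0.10636700155358357 265.4690624901104
270 [2.1 8.4 0.1]
276 [ 2.7 19.3  0. ]
282 [ 4.4 30.  -0. ]
288 [ 7.3 40.5 -0.1]
294 [11.2 50.7 -0.2]
300 [16.2 60.3 -0.3]
306 [22.1 69.5 -0.4]
312 [29.  77.9 -0.5]
318 [36.7 85.6 -0.5]
t 21.6 pos [ 0.5402 -0.0826  0.2897] rot [-3.1348e+00  3.1000e-03  1.4055e+00] F [-12.35 -16.37  12.49] M [-3.79  2.96  0.35] gap 0.0133 q7 0.28
  SHIFT [ 33.3 -65.6   1. ] turn -0.003
```

>>> step_arm --pt "0 2 8 0 0" --pt "0 3 19 0 0" --pt "0 4 30 0 0" --pt "0 7 40 0 0" --pt "0 11 51 0 0" --pt "0 16 60 0 0" --pt "0 22 70 0 0" --pt "0 29 78 0 0" --pt "0 33 82 0 0" --pt "0 33 82 0 0" --pt "0 33 82 0 0"

```text
clock: 22.7
ee_pos: [0.629, -0.0694, 0.2901]
eef_rot: [3.137, 0.011, 1.4]
ft_force: [12.9, -17.1, -1.8]
finger_gap: 0.001
```

```bash
python3 -c "
from h import *
im=vision.capture('side')[:,:,::-1]; crop(im,(210,100,390,300),4,'p_s.png')
plan(.6263,-.0637,.289,1.409)"
```

```text
t 22.75 pos [ 0.6289 -0.0695  0.2902] rot [3.1376 0.0105 1.4002] F [ 11.89 -18.05  -3.28] M [-3.96 -2.53 -0.16] gap 0.0004 q7 0.22
  SHIFT [ 5.3 -3.6  1.1] turn -0.009
```

View pics/p_s.png

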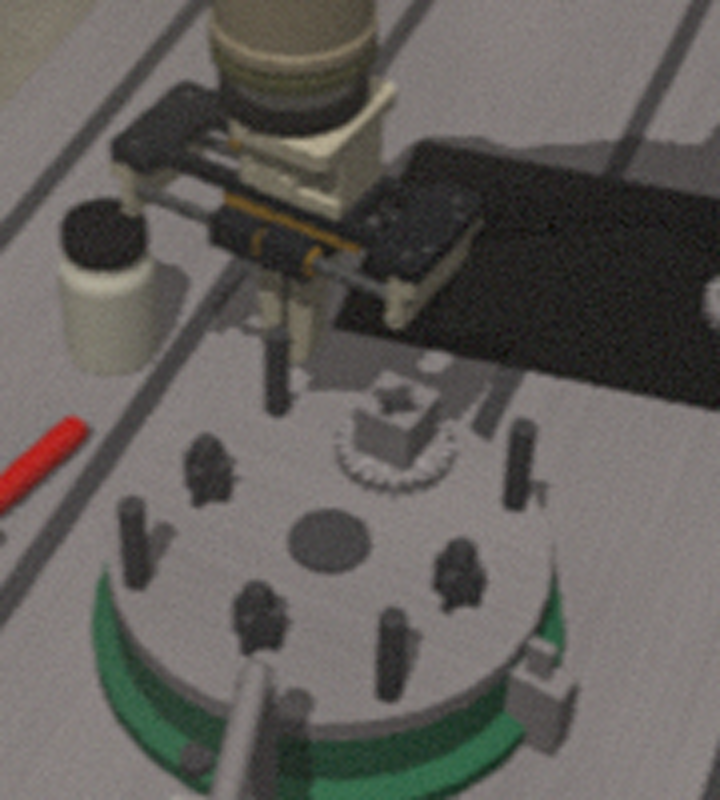

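The pin slipped out of the jaws sideways near the end, but the table has swung to the next position: the gear is now on the −y side and an empty shaft is by the pointer. I'll back away and lift clear, then check the table angle.

>>> step_arm --pt "0 -8 2 0 0" --pt "0 -12 2 0 0" --pt "0 -12 2 -20 0" --pt "0 -12 2 -60 0" --pt "30 -12 2 -100 0" --pt "60 -12 2 -110 0" --pt "60 -60 2 -110 0" --pt "60 -110 2 -110 0" --pt "60 -150 2 -110 0" --pt "60 -150 2 -110 0" --pt "60 -150 2 -110 0"

```text
clock: 23.85
ee_pos: [0.6043, -0.2171, 0.4009]
eef_rot: [3.14, 0.01, 1.398]
ft_force: [0.3, 0.9, 0.3]
finger_gap: 0.0517
```

```bash
python3 -c "
from h import *
im=vision.capture('side')[:,:,::-1]; cv2.imwrite('pics/q_side.png',im);crop(im,(220,140,360,310),4.5,'q_s.png')
im=vision.capture('top')[:,:,::-1]; cv2.imwrite('pics/q_top.png',im); crop(im,(215,175,425,310),3.8,'q_t.png')
plan(.412,-.325,.30,1.1)"
```

```text
t 23.95 pos [ 0.6053 -0.2149  0.4009] rot [3.1392 0.0092 1.4017] F [ 0.8  -0.63 -1.02] M [ 0.02  0.11 -0.01] gap 0.0551 q7 0.38
  SHIFT [-140.1 -172.3  101.8] turn 0.302
```

View pics/q_s.png

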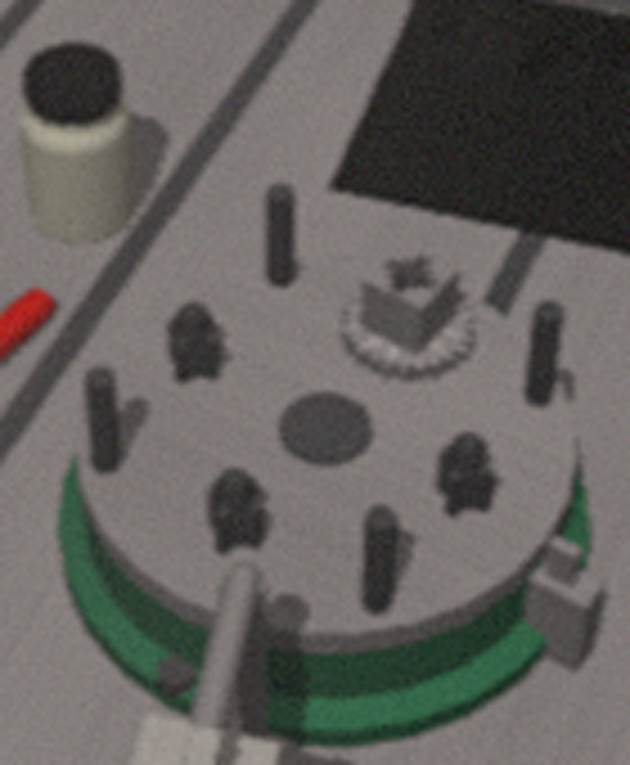

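View pics/q_t.png

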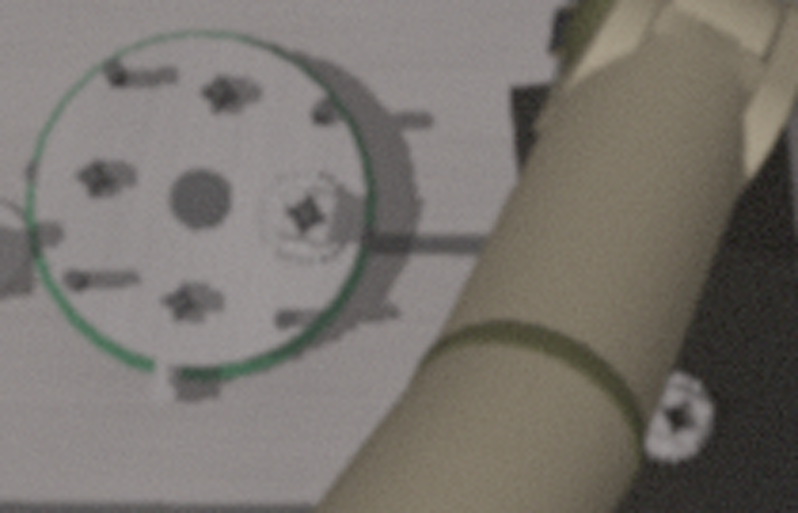

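The table is back in its detent: the pin tops sit at the same pixels as before indexing. Gear 1 is on the −y shaft and the loading shaft is empty. The tool has picked up a 0.009 rad tilt, so the planner will aim at the grasp point instead of the TCP. On to gear B.

```bash
cat >> h.py <<'E'
def plang(x,y,z,yaw=None):
    s=telemetry.observe(); R=Ro.from_euler('xyz',s['eef_rot']).as_matrix(); g=np.array(s['ee_pos'])+R[:,2]*.167
    print('grasp now',g.round(4)); k=np.array([x,y])-R[:2,2]*.167
    plan(k[0],k[1],z,yaw)
E
python3 -c "
from h import *
def C(k,x0,y0): return lambda u,v:((u+.5)/k-.5+x0,(v+.5)/k-.5+y0)
im=cv2.imread('pics/q_side.png'); crop(im,(370,140,430,190),11,'q_s2.png')
plang(.412,-.325,.30,1.1)"
```

```text
grasp now [ 0.6054 -0.2165  0.2339]
t 23.95 pos [ 0.6053 -0.2149  0.4009] rot [3.1392 0.0092 1.4017] F [ 0.8  -0.63 -1.02] M [ 0.02  0.11 -0.01] gap 0.0551 q7 0.38
  SHIFT [-138.5 -172.7  101.8] turn 0.302
```

View pics/q_s2.png

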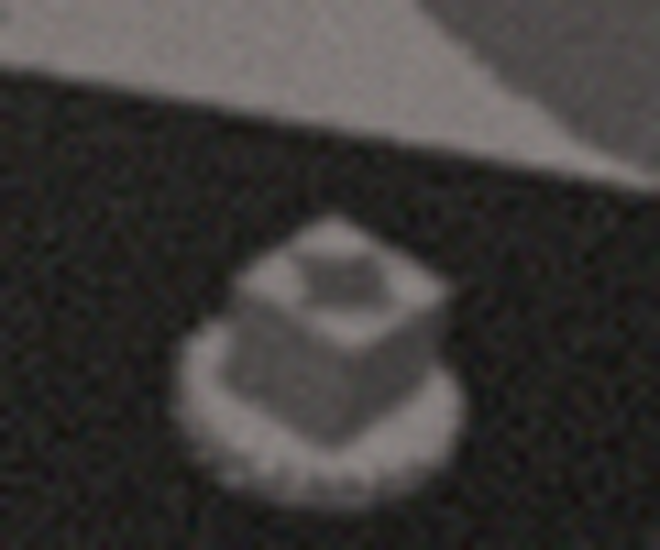

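Gear B hasn't moved: its top corner is at (335,210) and 333 was expected. Going to it.

>>> step_arm --pt "60 -23 -28 10 0.05" --pt "60 -46 -57 20 0.1" --pt "60 -69 -86 40 0.15" --pt "60 -92 -115 60 0.2" --pt "60 -115 -144 75 0.25" --pt "60 -138 -173 90 0.302" --pt "60 -138 -173 102 0.302" --pt "60 -138 -173 102 0.302" --pt "60 -138 -173 102 0.302" --pt "60 -138 -173 102 0.302"

```text
clock: 24.95
ee_pos: [0.4131, -0.3219, 0.3001]
eef_rot: [3.136, 0.008, 1.103]
ft_force: [-0.3, 0.7, -0.2]
finger_gap: 0.0555
```

```bash
python3 -c "
from h import *
im=vision.capture('side')[:,:,::-1]; crop(im,(330,70,450,200),5,'r_s.png')
plang(.412,-.325,.206,1.1)"
```

```text
grasp now [ 0.4133 -0.3236  0.1332]
t 25.0 pos [ 0.4129 -0.322   0.3002] rot [3.1355 0.0078 1.1024] F [ 0.12 -0.72  0.45] M [-0.05  0.1   0.  ] gap 0.0558 q7 0.55
  SHIFT [-1.1 -1.1 94.2] turn 0.002
```

View pics/r_s.png

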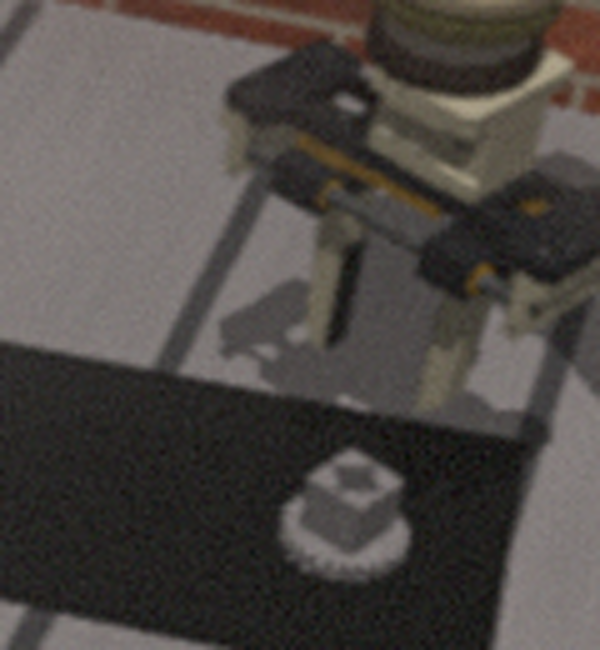

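>>> step_arm --pt "60 -1 -1 30 0" --pt "60 -1 -1 60 0" --pt "60 -1 -1 82 0" --pt "60 -1 -1 93 0" --pt "60 -1 -1 94 0" --pt "60 -1 -1 94 0" --pt "0 -1 -1 94 0" --pt "0 -1 -1 94 0" --pt "0 -1 -1 94 0" --pt "0 -1 -1 94 0" --pt "0 -1 -1 94 0" --pt "0 -1 -1 94 0" --pt "0 -1 -1 94 0" --newtons 30

```text
clock: 26.3
ee_pos: [0.412, -0.3235, 0.2069]
eef_rot: [3.134, 0.008, 1.102]
ft_force: [-0.3, 0.9, 6.6]
finger_gap: 0.0338
```

```bash
python3 -c "
from h import *
im=vision.capture('side')[:,:,::-1]; crop(im,(330,70,450,200),5,'s_s.png')
plang(.412,-.325,.40,1.1)"
```

```text
grasp now [ 0.4125 -0.3251  0.0398]
t 26.35 pos [ 0.412  -0.3234  0.2068] rot [3.1345 0.0076 1.1025] F [ 0.31 -0.2   7.43] M [0.1  0.2  0.06] gap 0.0339 q7 0.64
  SHIFT [  -1.6    0.9 -193.2] turn 0.003
```

View pics/s_s.png

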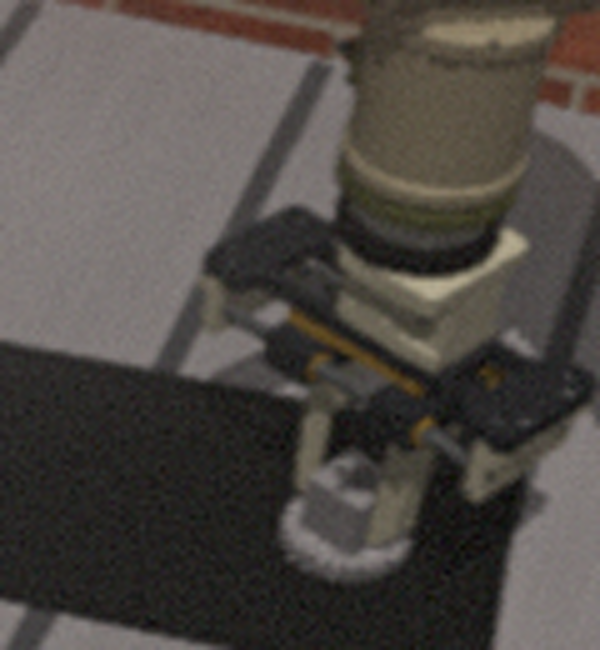

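Gripped at 33.9 mm. Lifting.

>>> step_arm --pt "0 0 0 -10 0" --pt "0 0 0 -40 0" --pt "0 0 0 -80 0" --pt "0 0 0 -120 0" --pt "0 0 0 -160 0" --pt "0 0 0 -190 0" --pt "0 0 0 -194 0" --pt "0 0 0 -194 0"

```text
clock: 27.15
ee_pos: [0.4113, -0.3211, 0.4015]
eef_rot: [3.133, 0.007, 1.103]
ft_force: [-1.4, 0.1, -2.2]
finger_gap: 0.0338
```

```bash
python3 -c "
from h import *
plang(.492,.033,.40,1.409)"
```

```text
grasp now [ 0.412  -0.3228  0.2345]
t 27.15 pos [ 0.4113 -0.3211  0.4015] rot [3.133  0.007  1.1031] F [-1.39  0.08 -2.18] M [-0.07  0.12  0.03] gap 0.0338 q7 0.44
  SHIFT [353.6 -89.   -1.7] turn -0.306
```

>>> step_arm --pt "0 16 -4 0 -0.02" --pt "0 48 -12 0 -0.05" --pt "0 85 -21 0 -0.09" --pt "0 122 -31 0 -0.13" --pt "0 160 -40 0 -0.16" --pt "0 198 -50 0 -0.19" --pt "0 236 -59 0 -0.22" --pt "0 272 -69 0 -0.25" --pt "0 308 -78 0 -0.28" --pt "0 336 -85 0 -0.3" --pt "0 354 -89 0 -0.306" --pt "0 354 -89 0 -0.306" --pt "0 354 -89 0 -0.306" --pt "0 354 -89 0 -0.306" --pt "0 354 -89 0 -0.306"

```text
clock: 28.65
ee_pos: [0.4911, 0.0339, 0.398]
eef_rot: [3.136, 0.01, 1.407]
ft_force: [0.3, 0.4, -2.1]
finger_gap: 0.0342
```

```bash
python3 -c "
from h import *
im=vision.capture('side')[:,:,::-1]; crop(im,(250,110,370,260),5,'u_s.png')
plang(.4925,.0335,.321,1.409)"
```

```text
grasp now [0.4919 0.0322 0.2311]
t 28.7 pos [0.4912 0.034  0.3981] rot [3.1358 0.0096 1.4072] F [-0.47  0.35 -1.55] M [-0.11  0.08  0.03] gap 0.034 q7 -0.06
  SHIFT [ 2.1 -0.1 77.1] turn -0.002
```

View pics/u_s.png

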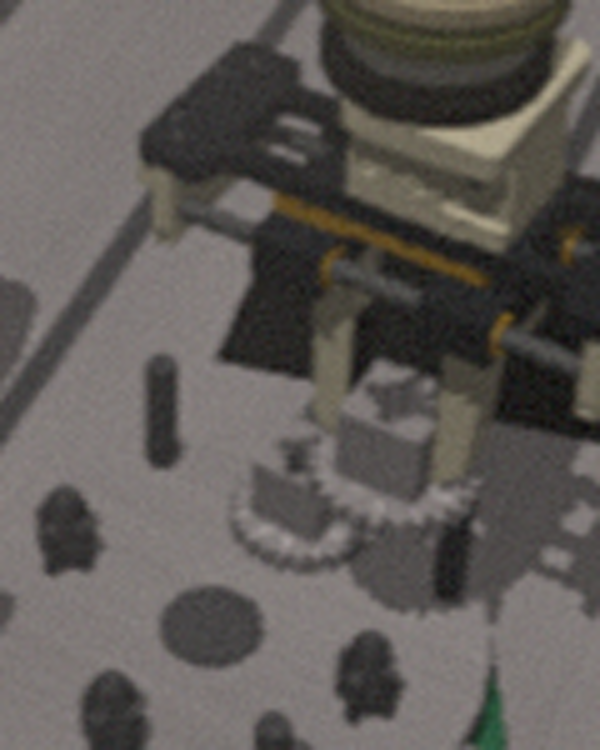

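The in-hand picture matches gear A's: bore at about (400,393), and the pose is about 2 mm lower. Descend.

>>> step_arm --pt "0 2 0 20 -0.002" --pt "0 2 0 45 -0.002" --pt "0 2 0 65 -0.002" --pt "0 2 0 76 -0.002" --pt "0 2 0 77 -0.002" --pt "0 2 0 77 -0.002"

```text
clock: 29.3
ee_pos: [0.492, 0.0348, 0.3214]
eef_rot: [3.136, 0.01, 1.409]
ft_force: [-0.1, 0.1, -2.5]
finger_gap: 0.0339
```

>>> step_arm --pt "0 0 0 4 0" --pt "0 0 0 8 0" --pt "0 0 0 12 0" --pt "0 0 0 14 0" --pt "0 0 0 14 0"

```text
clock: 29.8
ee_pos: [0.4922, 0.0349, 0.3072]
eef_rot: [3.136, 0.009, 1.409]
ft_force: [0.2, 1.7, -3.4]
finger_gap: 0.0339
```

```bash
python3 -c "
from h import *
plang(.4926,.0333,.296,1.409)"
```

```text
grasp now [0.4929 0.0331 0.1402]
t 29.8 pos [0.4922 0.0349 0.3072] rot [3.1358 0.0095 1.4088] F [ 0.25  1.73 -3.42] M [ 0.29 -0.1   0.01] gap 0.0339 q7 0.05
  SHIFT [ 0.2 -0.4 11.2] turn -0.0
```

>>> step_arm --pt "0 0 0 3 0" --pt "0 0 0 6 0" --pt "0 0 0 9 0" --pt "0 0 0 11 0" --pt "0 0 0 11 0"

```text
clock: 30.3
ee_pos: [0.4922, 0.0348, 0.2959]
eef_rot: [3.136, 0.01, 1.409]
ft_force: [1.6, 1.7, -1.5]
finger_gap: 0.0338
```

>>> step_arm --pt "0 0 0 3 0" --pt "0 0 0 5 0" --pt "0 0 0 6 0" --pt "0 0 0 6 0"

```text
clock: 30.7
ee_pos: [0.4922, 0.0347, 0.2896]
eef_rot: [3.137, 0.01, 1.409]
ft_force: [0.8, 1.8, -3.5]
finger_gap: 0.0338
```

Keys engaged again with no resistance. Continue home.

>>> step_arm --pt "0 0 0 4 0" --pt "0 0 0 8 0" --pt "0 0 0 12 0" --pt "0 0 0 15 0" --pt "0 0 0 16 0" --pt "0 0 0 16 0"

```text
clock: 31.3
ee_pos: [0.4922, 0.0345, 0.2733]
eef_rot: [3.137, 0.01, 1.409]
ft_force: [0.3, 2.6, -2.8]
finger_gap: 0.0337
```

>>> step_arm --pt "0 0 0 1 0" --pt "0 0 0 2 0" --pt "0 0 0 3 0" --pt "0 0 0 3 0"

```text
clock: 31.7
ee_pos: [0.492, 0.0346, 0.2724]
eef_rot: [3.136, 0.008, 1.409]
ft_force: [-6.1, 4.0, 33.6]
finger_gap: 0.0336
```

Bottomed out at 0.2724, so it is home. Release and rise.

>>> step_arm --pt "60 0 0 -1 0" --pt "60 0 0 -1 0" --pt "60 0 0 -1 0" --pt "60 0 0 -1 0" --pt "60 0 0 -1 0" --pt "60 0 0 -15 0" --pt "60 0 0 -50 0" --pt "60 0 0 -90 0" --pt "60 0 0 -110 0" --pt "60 0 0 -110 0" --pt "60 0 0 -110 0"

```text
clock: 32.8
ee_pos: [0.4914, 0.0358, 0.3822]
eef_rot: [3.136, 0.007, 1.41]
ft_force: [-0.3, 0.8, -0.6]
finger_gap: 0.0555
```

```bash
python3 -c "
from h import *
im=vision.capture('side')[:,:,::-1]; cv2.imwrite('pics/v_side.png',im);crop(im,(220,140,380,310),4.5,'v_s.png')
plang(.4812,-.0393,.32,1.409)"
```

```text
grasp now [0.4918 0.0343 0.2147]
t 32.85 pos [0.4912 0.0357 0.3816] rot [3.137  0.008  1.4096] F [-0.17 -0.5   0.39] M [-0.08  0.08  0.01] gap 0.0557 q7 -0.03
  SHIFT [-73.8   1.1  62.2] turn 0.001
```

View pics/v_s.png

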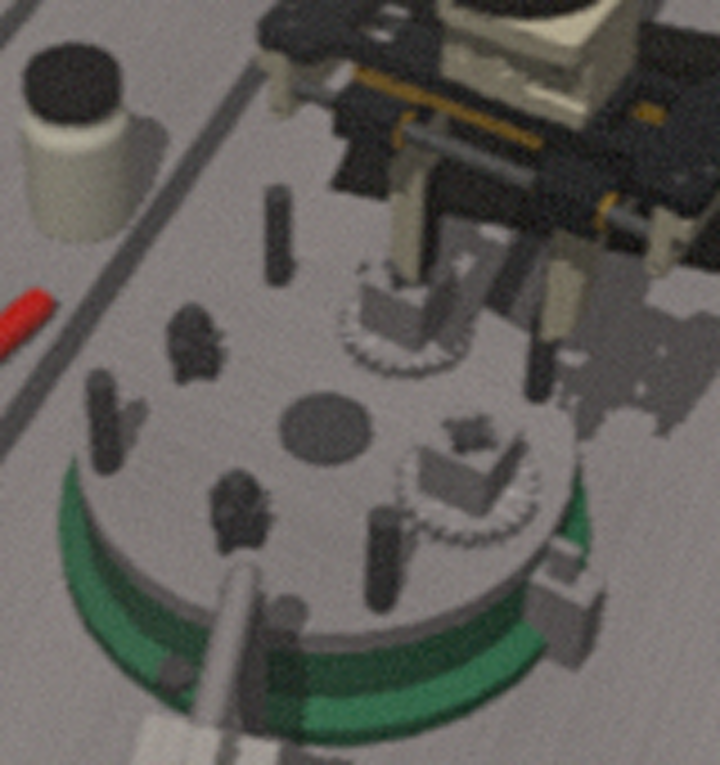

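View pics/v_side.png

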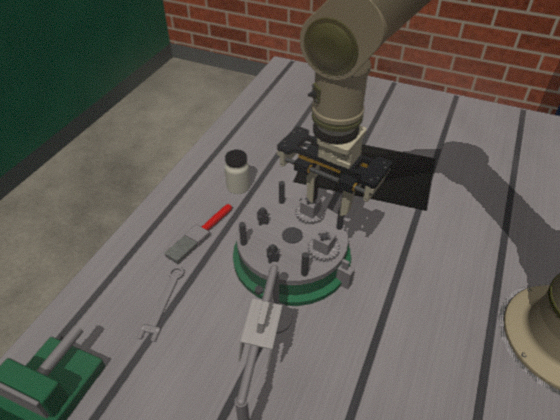

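Gear 2 is home as well: its flange is on the table at crop (468,500), and gear 1 is undisturbed at (405,320). For the second index I'll set the jaws tangential and turn the tool with the table. That keeps the fingers further from the gears and stops the pin slipping out.

```bash
python3 -c "
from h import *
plang(.4812,-.0393,.382,.624)"
```

```text
grasp now [0.4918 0.0343 0.2147]
t 32.85 pos [0.4912 0.0357 0.3816] rot [3.137  0.008  1.4096] F [-0.17 -0.5   0.39] M [-0.08  0.08  0.01] gap 0.0557 q7 -0.03
  SHIFT [-74.3   1.4   0.2] turn 0.786
```

>>> step_arm --pt "45 -15 0 0 0.1" --pt "45 -40 1 0 0.22" --pt "45 -65 1 0 0.35" --pt "45 -74 1 0 0.48" --pt "45 -74 1 0 0.61" --pt "45 -74 1 0 0.74" --pt "45 -74 1 0 0.786" --pt "45 -74 1 0 0.786" --pt "45 -74 1 0 0.786" --pt "45 -74 1 0 0.786"

```text
clock: 33.85
ee_pos: [0.4803, -0.0375, 0.3818]
eef_rot: [3.133, 0.003, 0.625]
ft_force: [0.0, -0.2, -0.1]
finger_gap: 0.0418
```

```bash
python3 -c "
from h import *
im=vision.capture('side')[:,:,::-1]; crop(im,(230,100,390,290),4,'w_s.png')
plang(.4812,-.0393,.289,.624)"
```

```text
grasp now [ 0.4807 -0.039   0.2149]
t 33.9 pos [ 0.4803 -0.0375  0.3819] rot [3.1329e+00 2.9000e-03 6.2450e-01] F [0.08 0.25 0.32] M [ 0.04  0.09 -0.05] gap 0.042 q7 -0.49
  SHIFT [ 0.5 -0.3 92.9] turn 0.0
```

View pics/w_s.png

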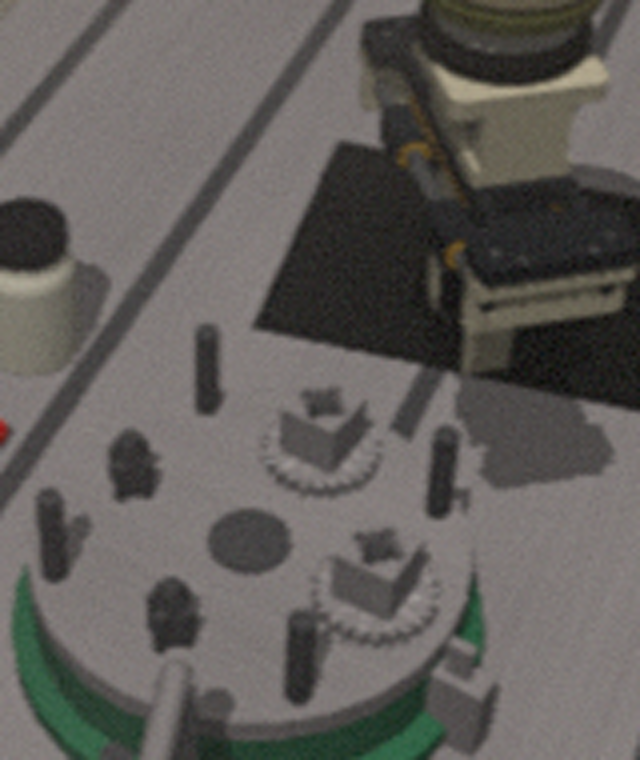

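```bash
python3 -c "
from h import *
s=telemetry.observe();R=Ro.from_euler('xyz',s['eef_rot']).as_matrix();p=np.array(s['ee_pos'])
for off in ([0,0,.186],[0,.0385,.186],[0,-.0385,.186],[.0075,.0385,.186],[-.0075,.0385,.186],[.0075,-.0385,.186],[-.0075,-.0385,.186]):
    print(off,((proj('side',p+R@np.array(off))[0]-[230,100])*4).round(0))
print('pin',((proj('side',[[.4812,-.0393,.13],[.4812,-.0393,.07]])-[230,100])*4).round(0))"
```

```text
[0, 0, 0.186] [459. 335.]
[0, 0.0385, 0.186] [436. 285.]
[0, -0.0385, 0.186] [484. 388.]
[0.0075, 0.0385, 0.186] [422. 287.]
[-0.0075, 0.0385, 0.186] [450. 283.]
[0.0075, -0.0385, 0.186] [469. 390.]
[-0.0075, -0.0385, 0.186] [498. 386.]
pin [[447. 430.]
 [437. 509.]]
```

The projections agree with the picture for both the pin and the finger. Lower and grip.

>>> step_arm --pt "45 0 0 30 0" --pt "45 0 0 60 0" --pt "45 0 0 85 0" --pt "45 0 0 92 0" --pt "45 0 0 93 0" --pt "0 0 0 93 0" --pt "0 0 0 93 0" --pt "0 0 0 93 0" --pt "0 0 0 93 0" --pt "0 0 0 93 0" --pt "0 0 0 93 0" --pt "0 0 0 93 0" --pt "0 0 0 93 0" --newtons 40

```text
clock: 35.2
ee_pos: [0.4806, -0.0381, 0.2895]
eef_rot: [3.133, 0.002, 0.625]
ft_force: [-0.7, 1.0, 7.8]
finger_gap: 0.0133
```

```bash
cat > arc.py <<'E'
from h import *
c=np.array([.5656,.0207]); s=telemetry.observe(); p=np.array(s['ee_pos'])
R=Ro.from_euler('xyz',s['eef_rot']).as_matrix(); g=p+R[:,2]*.167
r0=g[:2]-c; a=np.degrees(np.arctan2(r0[1],r0[0])+.162)%360; print('r',np.linalg.norm(r0),'ang',a)
for k in range(int(a)//6*6+6,325,6):
    t=c+.104*np.array([np.cos(np.radians(k)-.162),np.sin(np.radians(k)-.162)])-R[:2,2]*.167
    d=R.T@np.array([*(t-p[:2]),0])*1000; print(k,d.round(1),'turn',-round(np.radians(k-270)+np.pi/2-.162-np.arctan2(R[1,0],R[0,0]),3))
plan(*p)
E
python3 arc.py; python3 -c "
from h import *
im=vision.capture('side')[:,:,::-1]; crop(im,(230,100,390,290),4,'x_s.png')"
```

```text
r 0.10372648222837408 ang 224.7242097346883
228 [-0.1  5.9  0. ] turn -0.051
234 [ 1.  16.8  0.1] turn -0.156
240 [ 3.2 27.4  0.2] turn -0.26
246 [ 6.6 37.8  0.3] turn -0.365
252 [11.  47.7  0.4] turn -0.47
258 [16.4 57.2  0.4] turn -0.574
264 [22.8 66.   0.5] turn -0.679
270 [30.1 74.1  0.6] turn -0.784
276 [38.2 81.4  0.6] turn -0.889
282 [47.  87.8  0.6] turn -0.993
288 [56.4 93.2  0.7] turn -1.098
294 [66.3 97.7  0.7] turn -1.203
300 [ 76.7 101.1   0.7] turn -1.308
306 [ 87.3 103.3   0.7] turn -1.412
312 [ 98.1 104.5   0.7] turn -1.517
318 [109.  104.5   0.6] turn -1.622
324 [119.8 103.4   0.6] turn -1.726
t 35.2 pos [ 0.4806 -0.0381  0.2895] rot [3.1333e+00 2.1000e-03 6.2490e-01] F [-0.74  1.    7.82] M [0.41 0.5  0.04] gap 0.0133 q7 -0.32
  SHIFT [0. 0. 0.] turn 0
```

View pics/x_s.png

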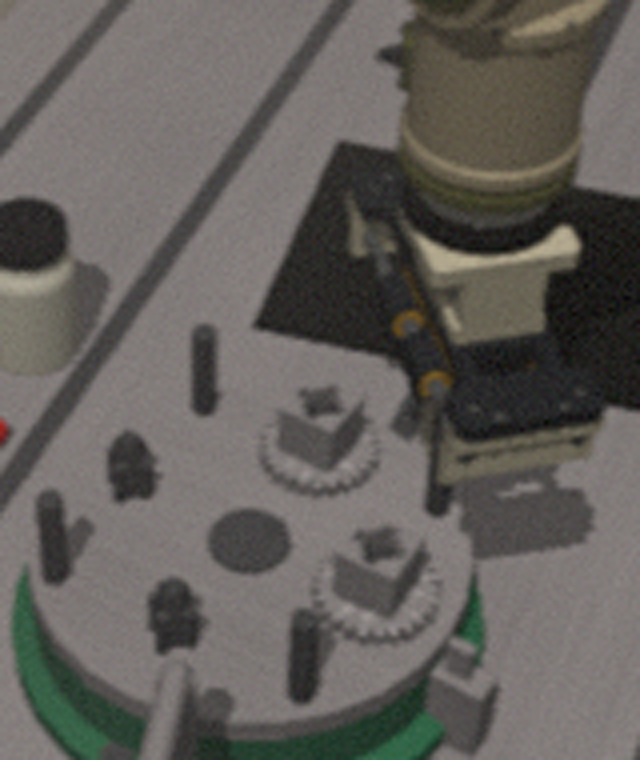

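Gripped and clear of both gears. Swing, with the tool turning along.

>>> step_arm --pt "0 0 3 0 -0.03" --pt "0 0 6 0 -0.051" --pt "0 1 12 0 -0.104" --pt "0 1 17 0 -0.156" --pt "0 2 22 0 -0.208" --pt "0 3 27 0 -0.26" --pt "0 5 33 0 -0.312" --pt "0 7 38 0 -0.365" --pt "0 9 43 0 -0.418" --pt "0 11 48 0 -0.47" --pt "0 14 53 0 -0.522" --pt "0 16 57 0 -0.574"

```text
clock: 36.45
ee_pos: [0.5268, -0.074, 0.2896]
eef_rot: [3.138, 0.005, 1.202]
ft_force: [-0.9, 6.6, -3.0]
finger_gap: 0.013
```

```bash
python3 arc.py
```

```text
r 0.10320375577014543 ang 257.3718047517903
258 [-0.8  1.1  0. ] turn 0.003
264 [-0.3 12.   0. ] turn -0.102
270 [ 1.4 22.8  0.1] turn -0.206
276 [ 4.2 33.3  0.1] turn -0.311
282 [ 8.1 43.5  0.1] turn -0.416
288 [13.  53.2  0.1] turn -0.521
294 [18.9 62.3  0.1] turn -0.625
300 [25.7 70.8  0.1] turn -0.73
306 [33.4 78.5  0.1] turn -0.835
312 [41.8 85.4  0.1] turn -0.939
318 [50.9 91.4  0.1] turn -1.044
324 [60.6 96.3  0. ] turn -1.149
t 36.45 pos [ 0.5268 -0.074   0.2896] rot [3.138  0.0052 1.2024] F [-0.86  6.59 -3.02] M [ 1.69  0.21 -0.22] gap 0.013 q7 0.09
  SHIFT [0. 0. 0.] turn 0
```

>>> step_arm --pt "0 0 6 0 -0.05" --pt "0 0 12 0 -0.102" --pt "0 1 17 0 -0.154" --pt "0 2 23 0 -0.206" --pt "0 3 28 0 -0.26" --pt "0 5 33 0 -0.311" --pt "0 7 38 0 -0.364" --pt "0 9 43 0 -0.416" --pt "0 11 48 0 -0.468" --pt "0 14 53 0 -0.521" --pt "0 17 58 0 -0.573" --pt "0 20 62 0 -0.625" --pt "0 23 67 0 -0.68" --pt "0 26 71 0 -0.73" --pt "0 30 75 0 -0.78" --pt "0 34 78 0 -0.835" --pt "0 38 82 0 -0.887" --pt "0 42 85 0 -0.939" --pt "0 46 88 0 -0.992" --pt "0 46 88 0 -0.992"

```text
clock: 38.45
ee_pos: [0.6271, -0.0631, 0.2896]
eef_rot: [3.141, 0.008, 2.196]
ft_force: [4.5, -0.1, -5.0]
finger_gap: 0.0133
```

```bash
python3 arc.py; python3 -c "
from h import *
im=vision.capture('side')[:,:,::-1]; crop(im,(210,80,370,290),3.6,'y_s.png')"
```

```text
r 0.1053287910502194 ang 315.59686455288397
318 [ 1.5  4.3 -0. ] turn -0.051
324 [ 2.6 15.2 -0. ] turn -0.155
t 38.45 pos [ 0.6271 -0.0631  0.2896] rot [3.1412 0.0082 2.1958] F [ 4.52 -0.08 -4.96] M [ 0.03 -1.   -0.25] gap 0.0133 q7 0.72
  SHIFT [0. 0. 0.] turn 0
```

View pics/y_s.png

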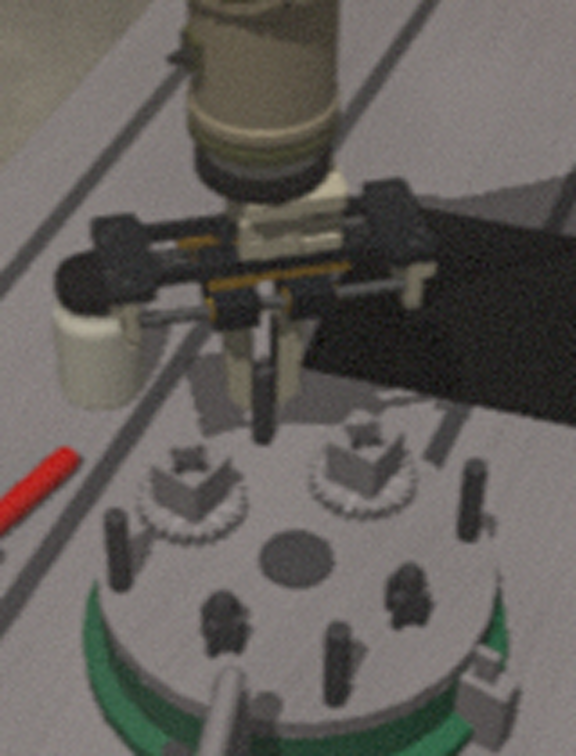

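The pin arrived at 315.6° still in the grip, with both gears home and an empty shaft at the pointer. Open, rise and move away.

>>> step_arm --pt "35 0 0 0 0" --pt "35 0 0 0 0" --pt "35 0 0 0 0" --pt "35 0 0 0 0" --pt "35 0 0 0 0" --pt "35 0 0 -15 0" --pt "35 0 0 -50 0" --pt "35 0 0 -90 0" --pt "35 0 0 -120 0" --pt "35 0 0 -120 0"

```text
clock: 39.5
ee_pos: [0.6269, -0.0628, 0.4152]
eef_rot: [3.135, 0.013, 2.194]
ft_force: [0.8, 0.1, 0.6]
finger_gap: 0.0326
```

```bash
python3 -c "
from h import *
plang(.5,-.40,.41,1.0)"
```

```text
grasp now [ 0.6291 -0.064   0.2483]
t 39.5 pos [ 0.6269 -0.0628  0.4152] rot [3.1351 0.0129 2.1937] F [0.76 0.11 0.6 ] M [-0.05  0.01 -0.05] gap 0.0326 q7 0.71
  SHIFT [-197.5 -300.9    5.8] turn 1.194
```

>>> step_arm --pt "35 -22 -33 0 0.13" --pt "35 -44 -67 0 0.26" --pt "35 -66 -100 0 0.39" --pt "35 -88 -134 0 0.52" --pt "35 -110 -167 0 0.65" --pt "35 -132 -200 0 0.78" --pt "35 -154 -234 0 0.91" --pt "35 -176 -267 0 1.04" --pt "35 -198 -301 0 1.194" --pt "35 -198 -301 0 1.194" --pt "35 -198 -301 0 1.194" --pt "35 -198 -301 0 1.194"

```text
clock: 40.7
ee_pos: [0.4986, -0.398, 0.4156]
eef_rot: [3.128, -0.002, 1.003]
ft_force: [0.1, 0.5, -0.1]
finger_gap: 0.0326
```

```bash
python3 -c "
from h import *
im=vision.capture('side')[:,:,::-1]; cv2.imwrite('pics/z_side.png',im);crop(im,(220,140,360,340),3.8,'z_s.png')
im=vision.capture('top')[:,:,::-1]; cv2.imwrite('pics/z_top.png',im); crop(im,(215,175,325,285),5,'z_t.png')
plan(.5,-.4,.41,1.0)"
```

```text
t 40.8 pos [ 0.4987 -0.3979  0.4158] rot [ 3.1276e+00 -2.1000e-03  1.0028e+00] F [0.94 0.05 0.1 ] M [-0.06  0.13  0.02] gap 0.0326 q7 0.32
  SHIFT [-1.1  2.1  5.8] turn 0.003
```

View pics/z_s.png

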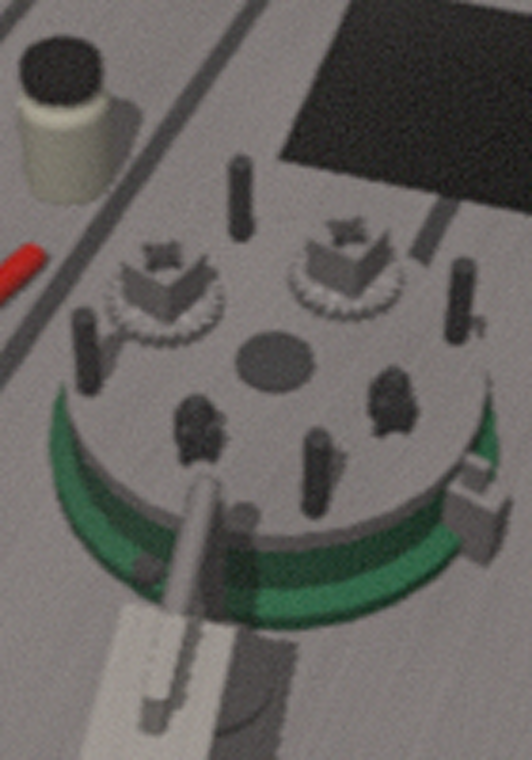

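View pics/z_top.png

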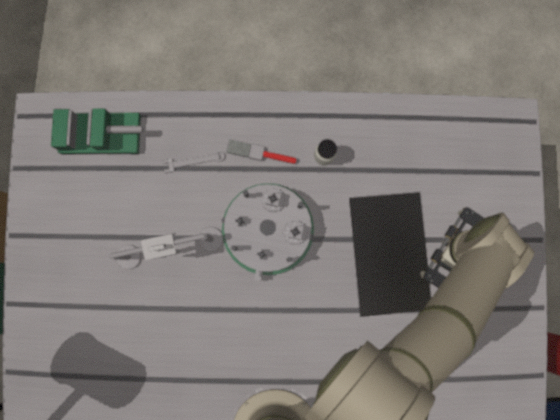

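View pics/z_t.png

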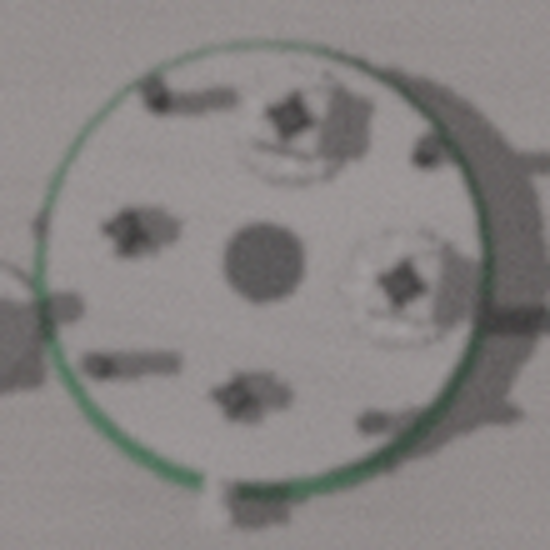

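Both gears sit flat on the +x and −y shafts, the loading shaft is empty, and the cover is on the rail. Brush, spanner and jar look unmoved. I'll do a numeric check of the table angle and confirm the mat is empty.

```bash
python3 - <<'E'
from h import *
def C(k,x0,y0): return lambda u,v:((u+.5)/k-.5+x0,(v+.5)/k-.5+y0)
S=C(3.8,220,140); c=np.array([.5656,.0207])
for p in [(241,162),(84,315),(318,436),(464,266)]:
    X=onz('side',S(*p),.13)[:2]-c; print('pin r',round(np.linalg.norm(X),4),'ang err deg',round((np.degrees(np.arctan2(X[1],X[0])+.162)-45+45)%90-45,2))
a=cv2.imread('pics/a_side.png').astype(int);z=cv2.imread('pics/z_side.png').astype(int)
d=(abs(a-z).max(2)>45).astype(np.uint8)
for n,(x0,y0,x1,y1) in dict(brush=(160,200,235,265),spanner=(135,262,190,345),jar=(220,145,255,198)).items(): print(n,'changed px',d[y0:y1,x0:x1].sum())
crop(z.astype(np.uint8),(280,60,450,220),4,'z_s2.png')
E
```

```text
pin r 0.1014 ang err deg -1.15
pin r 0.1053 ang err deg -0.66
pin r 0.1057 ang err deg -2.74
pin r 0.1019 ang err deg -3.87
brush changed px 0
spanner changed px 0
jar changed px 0
```

View pics/z_s2.png

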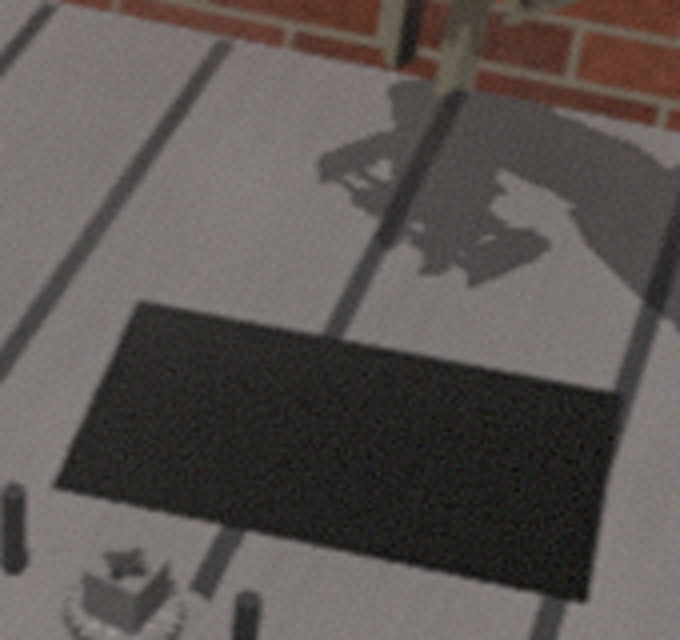

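The mat is empty and the three bystanders show no changed pixels. The side view reads about −2° on average for the table, so I'll compare with the same measurement at the start to rule out calibration bias.

```bash
python3 - <<'E'
from h import *
def C(k,x0,y0): return lambda u,v:((u+.5)/k-.5+x0,(v+.5)/k-.5+y0)
S=C(5,220,170); c=np.array([.5656,.0207])
for p in [(308,65),(115,270),(427,422),(608,190)]:
    X=onz('side',S(*p),.13)[:2]-c; print('start pin ang err deg',round((np.degrees(np.arctan2(X[1],X[0])+.162))%90-45,2))
a=cv2.imread('pics/a_side.png',0).astype(np.float32);z=cv2.imread('pics/z_side.png',0).astype(np.float32)
for n,(x,y) in dict(A=(281,183),B=(242,224),C=(305,255)).items():
    t=a[y-8:y+20,x-7:x+8]; r=cv2.matchTemplate(z[y-16:y+28,x-15:x+16],t,cv2.TM_CCOEFF_NORMED); l=cv2.minMaxLoc(r); print(n,'shift px',np.array(l[3])-8,round(l[1],3))
E
```

```text
start pin ang err deg 1.22
start pin ang err deg 1.15
start pin ang err deg -0.93
start pin ang err deg -0.53
A shift px [1 0] 0.965
B shift px [ 0 -1] 0.969
C shift px [-2  1] 0.881
```

The template shifts suggest the table sits about 1–2° clockwise of where it started. I'll refine to sub-pixel and check whether it is still moving.

>>> step_arm --pt "35 0 0 0 0" --pt "35 0 0 0 0" --pt "35 0 0 0 0" --pt "35 0 0 0 0" --pt "35 0 0 0 0"

```text
clock: 41.3
ee_pos: [0.4988, -0.3978, 0.4158]
eef_rot: [3.128, -0.002, 1.003]
ft_force: [-0.3, -0.1, -0.4]
finger_gap: 0.0326
```

```bash
cat > rot.py <<'E'
from h import *
c=np.array([.5656,.0207])
pins={k:c+.104*np.array([np.cos(np.radians(d)-.162),np.sin(np.radians(d)-.162)]) for k,d in dict(A=315,B=45,C=135,D=225).items()}
def meas(f):
    g=cv2.imread(f,0); g=cv2.resize(g,None,fx=4,fy=4,interpolation=cv2.INTER_CUBIC).astype(np.float32)
    a=cv2.resize(cv2.imread('pics/a_side.png',0),None,fx=4,fy=4,interpolation=cv2.INTER_CUBIC).astype(np.float32)
    for k,p in pins.items():
        q=proj('side',[*p,.13])[0]; x,y=np.round(q*4).astype(int)
        w=24; lo=20 if k!='D' else 20
        t=a[y-16:y+lo,x-w:x+w]; m=28; r=cv2.matchTemplate(g[y-16-m:y+lo+m,x-w-m:x+w+m],t,cv2.TM_CCOEFF_NORMED); l=cv2.minMaxLoc(r)
        s=(np.array(l[3])-m)/4.; X=onz('side',q+s,.13)[:2]; d=X-p; tang=np.array([-(p-c)[1],(p-c)[0]])/.104
        print(f,k,'shift',s,'score',round(l[1],2),'dtheta deg',round(np.degrees(d@tang/.104),2))
E
python3 - <<'E'
from rot import *
cv2.imwrite('pics/z2_side.png',vision.capture('side')[:,:,::-1])
for f in ('q_side','z_side','z2_side'): meas(f'pics/{f}.png')
E
```

```text
pics/q_side.png A shift [0.75 0.  ] score 0.99 dtheta deg -0.88
pics/q_side.png B shift [ 0.  -0.5] score 0.98 dtheta deg -0.75
pics/q_side.png C shift [-1.5  7. ] score 0.73 dtheta deg -3.84
pics/q_side.png D shift [0.25 0.25] score 0.99 dtheta deg -0.45
pics/z_side.png A shift [ 1.75 -0.25] score 0.99 dtheta deg -2.15
pics/z_side.png B shift [-0.25 -1.  ] score 0.97 dtheta deg -1.57
pics/z_side.png C shift [-2.25  1.  ] score 0.73 dtheta deg -2.62
pics/z_side.png D shift [0.5  1.25] score 0.99 dtheta deg -2.06
pics/z2_side.png A shift [ 1.5  -0.25] score 0.99 dtheta deg -1.86
pics/z2_side.png B shift [-0.25 -1.  ] score 0.97 dtheta deg -1.57
pics/z2_side.png C shift [-2.25  1.  ] score 0.73 dtheta deg -2.62
pics/z2_side.png D shift [0.5 1. ] score 0.99 dtheta deg -1.67
```

The table is at rest (two pictures agree), about 1.8° (0.03 rad) from its starting angle, against a limit of 0.09 rad. The pointer's measured direction suggests the true detent lies on that side. The margin is ample, so I'm handing in.

```bash
python3 -c "
from plant import job_done
print(job_done())"
```

```text
the job is handed in; nothing more can be done
None
```

I completed the whole task and handed it in at about 41 s of the 210 s allowed; `job_done()` gives no verdict. The cover hangs on the rail. Two gears were on the mat, and both are now fully home on shafts of their own, with the table indexed one position on after each.

**Last checks:**
- **Gears:** each bottomed out about 66 mm above its resting height on the mat, as it should. In the final pictures both lie flat on the table, on the +x and −y shafts.
- **Loading place and mat:** the shaft by the pointer is empty, and so is the mat.
- **Cover:** it sits astride the bar near the middle.
- **Brush, spanner and jar:** no changed pixels around them between the first and last side views.
- **Arm:** it stands clear and touches nothing.

**Didn't go to plan or disagreed:**
- **Pin slip:** during the first index the pin slipped sideways out of the jaws near the end. The table still reached its position and settled. For the second index I turned the tool with the table and the pin stayed in the grip.
- **Table angle:** it rests about 1.8° (0.03 rad) clockwise of its starting angle. It is not moving and is within the 0.09 rad limit.
- **Measurements:** the rail came out 247 mm long against 240 mm given. The gear hub tops came out about 3 mm too high, and the fitted pin and shaft tops 2–7 mm too low.

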